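# Empty the roller cup into the parts bowl

### The job

Press the nest's hand lever right down to its stop so that the ejector raises the cup, take the cup by its raised rim end, and carry it tilted to the bowl until its lip rests lightly on the bowl's edge with the rollers still in it. Then tip all six rollers into the bowl and stand the empty cup upright on the bench. Do not press the cup hard on the bowl, and leave the spool, wrench and tin where they are.

Things in the scene. Friction and masses are not known exactly. Their poses are not given: they have to be found in the camera images.
- nest: Dark green steel block, 120 x 120 mm in plan and 95 mm high, fixed to the bench. In its top is a round well 70 mm wide and 80 mm deep, in the block's centre, that holds the cup with its rim flush with the block's top. Origin: centre of the underside, z up; its own -x face carries the lever. An ejector in the well's floor rises when the lever is pressed.
- lever (a joint): Hand lever of the ejector, in rad: 0 = raised (as it starts, arm 40 degrees above level), 0.96 = fully down against its stop (arm 15 degrees below level). It pivots about a level axis along the nest's y, at 70 mm in front of (-x) the nest's origin and 80 mm above the bench; the arm points to the nest's -x. It stays where it is left. It takes about 5 to 9 N on the pad; the ejector lifts the cup by 54 mm per rad, 52 mm in all.
- lever_pad (a point): Centre of the upper face of the black rubber press pad (40 x 40 x 9 mm) at the lever's end, 115 mm from its pivot. About 158 mm above the bench when raised, 55 mm when fully down.
- cup: Round grey hard-plastic cup, open at the top, 80 mm high, outer diameter 65 mm at the rim and 61 mm at the bottom, wall 3 mm, floor 4 mm, about 110 g; slick inside. Origin: centre of its underside, z along its axis towards the mouth. Starts in the nest's well, its underside 15 mm above the bench, the six rollers in it.
- cup_rim (a point): Centre of the cup's mouth, 80 mm above its underside.
- bowl: Round aluminium bowl, fixed to the bench, 60 mm high, outer diameter 190 mm at the rim and 176 mm at the bottom, wall 4 mm. Origin: centre of its underside on the bench, z up.
- spool: Bystander: black wire spool standing on its flange, 84 mm wide, 50 mm high, loose. Origin: centre of its underside.
- wrench: Bystander: steel wrench lying on the bench, 160 mm long, loose. Origin at the middle of its length, on the bench, x along it.
- tin: Bystander: grey tin, 64 mm wide, 60 mm high, loose. Origin: centre of its underside.
- roller0: One of six equal polished steel wire-feed rollers: a disc 20 mm in diameter and 18 mm thick with a groove round its middle, 40 g. Origin: centre of one flat end, z along its axis. Starts in the cup.
- roller1: One of six equal polished steel wire-feed rollers: a disc 20 mm in diameter and 18 mm thick with a groove round its middle, 40 g. Origin: centre of one flat end, z along its axis. Starts in the cup.
- roller2: One of six equal polished steel wire-feed rollers: a disc 20 mm in diameter and 18 mm thick with a groove round its middle, 40 g. Origin: centre of one flat end, z along its axis. Starts in the cup.
- roller3: One of six equal polished steel wire-feed rollers: a disc 20 mm in diameter and 18 mm thick with a groove round its middle, 40 g. Origin: centre of one flat end, z along its axis. Starts in the cup.
- roller4: One of six equal polished steel wire-feed rollers: a disc 20 mm in diameter and 18 mm thick with a groove round its middle, 40 g. Origin: centre of one flat end, z along its axis. Starts in the cup.
- roller5: One of six equal polished steel wire-feed rollers: a disc 20 mm in diameter and 18 mm thick with a groove round its middle, 40 g. Origin: centre of one flat end, z along its axis. Starts in the cup.
Mind the look-alikes: they are no part of the job. What is shaped like the cup but blue is not meant.

How it is judged:
By the outcome, as a careful person would: the job done as asked, in the order asked, and still so for the second after the job is handed in, with the robot touching nothing.
It also fails if it takes over 67 s, if anything falls off the work surface, if the arm or the gripper's body presses on something with over 40 N, if the wrist force passes 120 N, or if a joint passes its speed limit or range.

### The arm

A 6-joint arm with a two-finger parallel gripper is mounted at the origin on the work surface. World frame = base frame: x ahead of the robot, y to its left, z up, the work surface at z = 0. Lengths are in m, angles in rad, forces in N, time in s.
With the tool pointing down it reaches from about 0.375 to 0.9 m from the base axis. Payload 3.1 kg.
Tool frame: the origin (TCP) lies midway between the tips of the shut fingers; the grasp point (between the pads) lies 19 mm behind it; x points along the fingers, z is the direction in which the jaws open and shut, and the axes are right-handed (so a half turn about x gives the same grasp; the last joint's range is limited). The gripper opens to 87 mm and grips with 3 to 60 N. Pads are 19 mm wide; open, the fingers measure 117 mm over their backs; the gripper's body (75 mm by 190 mm) begins 51 mm behind the grasp point.
Start: joints at [1.038, 0.527, 1.433, -0, 1.181, -0.178], TCP at [0.216, 0.586, 0.223] pointing down, gripper open.
Joint ranges: [-3.08, 3.08], [-0.75, 2.2], [0.22, 2.44], [-1.43, 4.57], [0, 2.65], [-2.85, 2.85]. Speed limits (rad/s): [2.79, 2.79, 3.14, 3.14, 3.14, 3.14].

### API

Orientations are given as a unit quaternion [x, y, z, w].
In Python, from rig import readout, imaging, robot gives the robot as it stands. The module is installed in compiled form; this text tells all that it offers.
- The arm moves only by the tool play_rows, never from a script. Its argument "rows" is text: rows parted by semicolons, each of 7 numbers parted by spaces: the turn, a rotation vector about the tool's x, y, z in rad, then the shift along the tool's x, y, z in mm, then the closure, from 0 (fully open) to 1 (shut). In form: ax ay az tx ty tz gripper; .... A call has 1 to 8 rows; each row shifts and turns the commanded pose from where the row before left it, along the tool's axes as they then stand; what a row does not reach is not made up. A row lasts 1/12 s, in which the tool goes at most 41.7 mm and 7.16 degrees, less where a joint would pass 70% of its speed; a pose out of reach is approached as far as the arm can. A call with a gripper value outside its range is refused whole. The fingers move at their own pace and stop on an object; "squeeze" is the grip in N (left out, the last holds). Time passes only in rows, so rows that do not move let the fingers close. It gives the time, the measured TCP pose, the force and the opening at its end, in the units of the state.
- readout.get_obs(): the state, without advancing time (a new reading comes with each control period).
- imaging.camera(name): name is "scene" or "top" or "wrist"; returns the picture (480x640x3 uint8, blue, green, red); there is no depth.
- imaging.camera_info(name): a dict with "K" (3x3 intrinsics, pixels), "world_to_cam" (4x4, takes a point from world to camera coordinates). Camera axes: x right, y down, z forward; pixel columns grow to the right and rows downward; lengths in m; the calibration is good to about 2 mm. A picture is of the moment at which its call begins: read the wrist's pose just before it. camera_info takes no time and is no camera call; for the wrist camera it gives the pose at the moment of the call.
- robot.hand_in(): hands the job in, once; it reports no verdict.
The state is a dict: "time": time; "q": joint angles; "joint_velocities": joint speeds; "joint_torque": joint torques, N m; "position": TCP position; "tool_rot": TCP orientation; "ft_force": force on the tool from outside, world axes, zero at the start; "moment": the same for the moment, N m; "grip_width": finger opening in m.
Only numpy, scipy, OpenCV 4.12 (cv2) and the standard library are available. Lean on these libraries where they do the work, as an engineer would, in place of code of your own. Each camera call takes 0.05 s, during which the arm holds its last target. There are 200 camera calls.

## Working session

There is one attempt and no reset: what is moved stays moved. The work goes in short steps, Python scripts to look and compute and a tool call to move; the robot and the scene stay as the last step left them, time stands still between calls to the robot, and variables do not carry over. Pictures are saved under pics/ and viewed, about 8 in all and at most 12, crops included, and the job is handed in when it is done.

Besides the shell and the picture viewer there is one more tool, called in YAML: its name, and indented under it one key for each argument. play_rows: Moves the arm, as the interface text tells. Its arguments: {"type":"object","properties":{"rows":{"type":"string"},"squeeze":{"type":"number"}},"required":["rows"]}

```bash
mkdir -p pics; python3 - <<'E'
from rig import readout, imaging, robot
import cv2,json
for n in("scene","top"):
    im=imaging.camera(n); cv2.imwrite(f"pics/{n}0.png",im)
    i=imaging.camera_info(n); print(n,i)
print(readout.get_obs())
E
```

```text
scene {'K': array([[620.88138062,   0.        , 310.05536962],
       [  0.        , 620.88138062, 242.05922492],
       [  0.        ,   0.        ,   1.        ]]), 'world_to_cam': array([[-0.14290304,  0.989641  ,  0.0137627 ,  0.0667569 ],
       [ 0.71636505,  0.11301727, -0.68851159, -0.35885954],
       [-0.68293472, -0.08853128, -0.72509474,  1.63348732],
       [ 0.        ,  0.        ,  0.        ,  1.        ]])}
top {'K': array([[455.35488057,   0.        , 320.63875021],
       [  0.        , 455.35488057, 230.89321683],
       [  0.        ,   0.        ,   1.        ]]), 'world_to_cam': array([[-0.010058  , -0.9998296 , -0.01547937,  0.03602826],
       [-0.98645222,  0.0124559 , -0.16357529,  0.63391945],
       [ 0.16374023,  0.01362441, -0.9864094 ,  0.91914647],
       [ 0.        ,  0.        ,  0.        ,  1.        ]])}
{'time': 0.1, 'q': array([ 1.03848798e+00,  5.28354303e-01,  1.43377003e+00,  8.66045876e-06,
        1.18139001e+00, -1.78497181e-01]), 'joint_velocities': array([-0.0008317 , -0.00408417, -0.00367328, -0.00092936,  0.0009323 ,
        0.00188988]), 'joint_torque': array([ 2.00542463e-04, -4.40986562e+01, -1.77151823e+01,  6.35054195e-02,
        5.34176314e-02, -5.63733465e-05]), 'position': array([0.21617887, 0.58572706, 0.22168241]), 'tool_rot': array([-0.40448385,  0.58080778,  0.40392254,  0.57957029]), 'ft_force': array([ 0.27716023, -0.29514672, -0.40616623]), 'moment': array([-0.00843413, -0.05615676,  0.03176441]), 'grip_width': 0.08653911144076078}
```

View pics/top0.png

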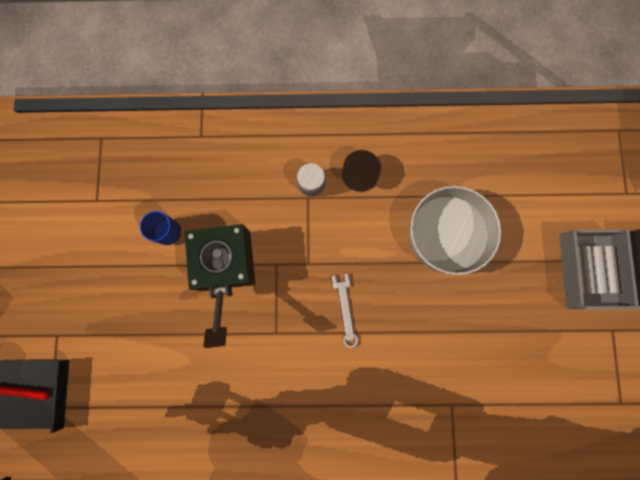

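View pics/scene0.png

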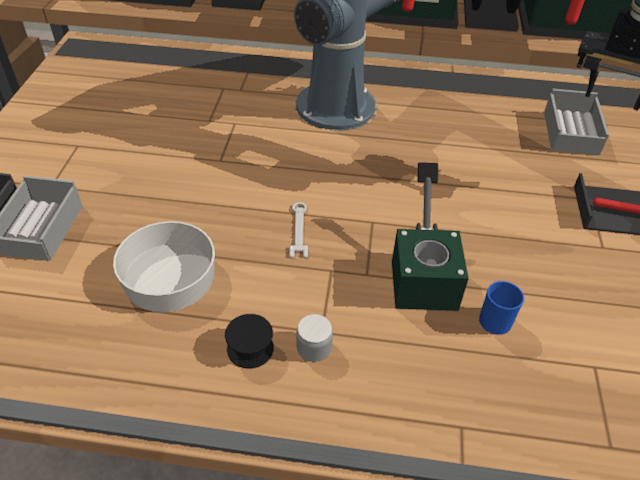

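The top view shows the nest at about (218,257), the pad at (215,338), the bowl at (455,230), the wrench at (345,310), the tin at (311,179), the spool at (361,170) and the blue look-alike at (160,228). Next I'll enlarge the nest and bowl.

```bash
python3 - <<'E'
import cv2,numpy as np
im=cv2.imread("pics/top0.png")
a=cv2.resize(im[215:355,175:265],None,fx=4,fy=4,interpolation=cv2.INTER_CUBIC)
b=cv2.resize(im[175:290,400:510],None,fx=4,fy=4,interpolation=cv2.INTER_CUBIC)
c=np.zeros((560,800,3),np.uint8); c[:a.shape[0],:360]=a; c[:460,360:800]=b
cv2.imwrite("pics/crop1.png",c)
E
```

```text
(no output)
```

View pics/crop1.png

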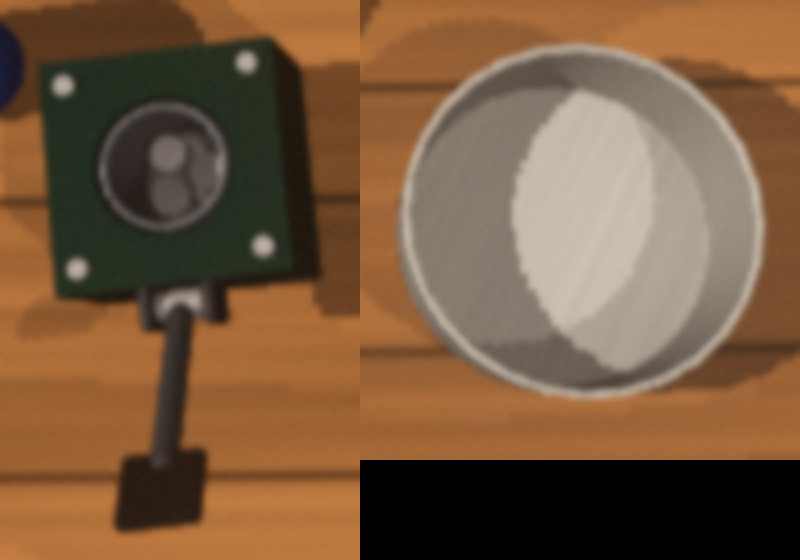

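The crop gives these points: nest top corners (40,67), (268,38), (293,268), (57,297); cup mouth centre (163,165); bowl rim x 402–765, y 45–398; pad centre about (161,490).

```bash
cat > h.py <<'E'
import numpy as np
from rig import readout, imaging, robot
def world(name,uv,z,info=None):
    i=info or imaging.camera_info(name); R=i["world_to_cam"][:3,:3]; t=i["world_to_cam"][:3,3]
    d=R.T@np.linalg.inv(i["K"])@np.array([uv[0],uv[1],1.]); c=-R.T@t
    return c+d*(z-c[2])/d[2]
def proj(name,p):
    i=imaging.camera_info(name); c=i["K"]@(i["world_to_cam"]@np.r_[p,1])[:3]; return c[:2]/c[2]
E
python3 - <<'E'
from h import *
px=lambda x,y:((x+.5)/4-.5+175,(y+.5)/4-.5+215)
C=np.array([world("top",px(*p),.095) for p in[(40,67),(268,38),(293,268),(57,297)]]);c=C.mean(0)
print("nest",C.round(4).tolist(),c, [np.linalg.norm(C[i]-C[i-1]).round(4) for i in range(4)])
ax=(C[0]+C[1]-C[2]-C[3]);print("yaw+x",np.degrees(np.arctan2(ax[1],ax[0])), np.degrees(np.arctan2(*( (C[2]+C[1]-C[0]-C[3])[[0,1]]*[-1,1])[[0,1]]*1)))
ay=(C[0]+C[3]-C[1]-C[2]);print("yaw y",np.degrees(np.arctan2(ay[1],ay[0]))-90)
print("cup",world("top",px(163,165),.095)); print("pad",world("top",px(161,490),.158))
b=((583.5-360+.5)/4-.5+400,(221.5+.5)/4-.5+175); print("bowl",world("top",b,.06))
print("scene: bowl",world("scene",(165,256),.06),"cup",world("scene",(432,253),.095),"pad",world("scene",(428,172),.158))
for n,p,z in(("wr1",(342,280),.005),("wr2",(351,341),.005),("tin",(311,173),.06),("spool",(361,163),.05),("blue",(157,222),.08)):print(n,world("top",p,z))
E
```

```text
nest [[0.6297, 0.3069, 0.095], [0.6433, 0.1901, 0.095], [0.5259, 0.1753, 0.095], [0.5127, 0.2938, 0.095]] [0.57790729 0.24151362 0.095     ] [np.float64(0.1178), np.float64(0.1176), np.float64(0.1184), np.float64(0.1191)]
yaw+x 6.7758042189696495 -173.50593002631308
yaw y 6.49406997368699
cup [0.57857188 0.24225784 0.095     ]
pad [0.42167979 0.22341107 0.158     ]
bowl [ 0.63135789 -0.25557302  0.06      ]
scene: bowl [ 0.63572475 -0.25467418  0.06      ] cup [0.58215095 0.24263306 0.095     ] pad [0.42733214 0.22379079 0.158     ]
wr1 [ 0.53214289 -0.01636819  0.005     ]
wr2 [ 0.40128305 -0.0333978   0.005     ]
tin [0.76025124 0.04831336 0.06      ]
spool [ 0.78432078 -0.06105296  0.05      ]
blue [0.65288963 0.37046869 0.08      ]
```

```bash
cat >> h.py <<'E'
from scipy.spatial.transform import Rotation as Rn
import json
def log():
    o=readout.get_obs(); open("log.jsonl","a").write(json.dumps({k:np.asarray(o[k]).tolist() for k in("q","position","tool_rot","ft_force","grip_width","time")})+"\n"); return o
def frame(x,z):  # tool R from x and approx z
    x=np.array(x,float);x/=np.linalg.norm(x);z=np.array(z,float);z-=x*(x@z);z/=np.linalg.norm(z)
    return Rn.from_matrix(np.c_[x,np.cross(z,x),z])
def plan(p,R):
    "turn rotvec in tool axes (rad), shift in mm in tool axes before and after the turn"
    o=log(); R0=Rn.from_quat(o["tool_rot"]); d=(np.array(p)-o["position"])*1000
    print("t",round(o["time"],2),"pos",o["position"].round(4),"F",o["ft_force"].round(1),"w",round(o["grip_width"],4),"q",o["q"].round(2))
    rv=(R0.inv()*R).as_rotvec(); print("turn",rv.round(3),np.degrees(np.linalg.norm(rv)).round(1),"shift before",R0.inv().apply(d).round(1),"after",R.inv().apply(d).round(1))
Y=np.radians(6.6); NX=np.array([np.cos(Y),np.sin(Y),0]); NY=np.array([-np.sin(Y),np.cos(Y),0]); NEST=np.array([.580,.242,0]); BOWL=np.array([.6335,-.2555,0])
E
python3 - <<'E'
from h import *
o=readout.get_obs(); print(Rn.from_quat(o["tool_rot"]).as_matrix().round(3))
for s in(1,-1):
    plan(NEST-.160*NX+[0,0,.200],frame([0,0,-1],s*NY))
E
```

```text
[[-0.001 -0.938  0.346]
 [-0.002  0.346  0.938]
 [-1.     0.    -0.002]]
t 0.1 pos [0.2162 0.5857 0.2217] F [ 0.3 -0.3 -0.4] w 0.0865 q [ 1.04  0.53  1.43  0.    1.18 -0.18]
turn [-0.469 -0.002 -0.001] 26.9 shift before [  22.1 -317.7 -268.7] after [  21.7 -161.9 -383.3]
t 0.1 pos [0.2162 0.5857 0.2217] F [ 0.3 -0.3 -0.4] w 0.0865 q [ 1.04  0.53  1.43  0.    1.18 -0.18]
turn [ 2.673e+00 -1.000e-03  2.000e-03] 153.1 shift before [  22.1 -317.7 -268.7] after [ 21.7 161.9 383.3]
```

play_rows:
  rows: "-0.094 0 0 0 0 0 1; -0.094 0 0 0 0 0 1; -0.094 0 0 0 0 0 1; -0.094 0 0 0 0 0 1; -0.093 0 0 0 0 0 1; 0 0 0 0 -13.5 -32 1; 0 0 0 0 -13.5 -32 1; 0 0 0 0 -13.5 -32 1"

```text
time: 0.77
position: [0.2676, 0.4945, 0.2219]
tool_rot: [0.529, -0.47, -0.528, -0.469]
ft_force: [0.0, 0.1, 0.0]
grip_width: 0.0419
```

play_rows:
  rows: "0 0 0 0 -13.5 -32 1; 0 0 0 0 -13.5 -32 1; 0 0 0 0 -13.5 -32 1; 0 0 0 0 -13.5 -32 1; 0 0 0 0 -13.5 -32 1; 0 0 0 0 -13.5 -32 1; 0 0 0 0 -13.5 -32 1; 0 0 0 0 -13.5 -31 1"

```text
time: 1.43
position: [0.4046, 0.253, 0.2223]
tool_rot: [-0.528, 0.471, 0.528, 0.47]
ft_force: [-0.4, -0.0, -0.1]
grip_width: 0.0011
```

```bash
python3 - <<'E'
from h import *
import cv2
plan(NEST-.160*NX+[0,0,.170],frame([0,0,-1],NY))
im=imaging.camera("scene"); cv2.imwrite("pics/s1.png",cv2.resize(im[60:320,330:560],None,fx=2.3,fy=2.3))
E
```

```text
t 1.43 pos [0.4046 0.253  0.2223] F [-0.4 -0.  -0.1] w 0.0011 q [ 0.32  0.33  1.79 -0.    1.02 -1.36]
turn [-0.    -0.    -0.001] 0.0 shift before [ 52.3 -13.1 -31. ] after [ 52.3 -13.  -31. ]
```

View pics/s1.png

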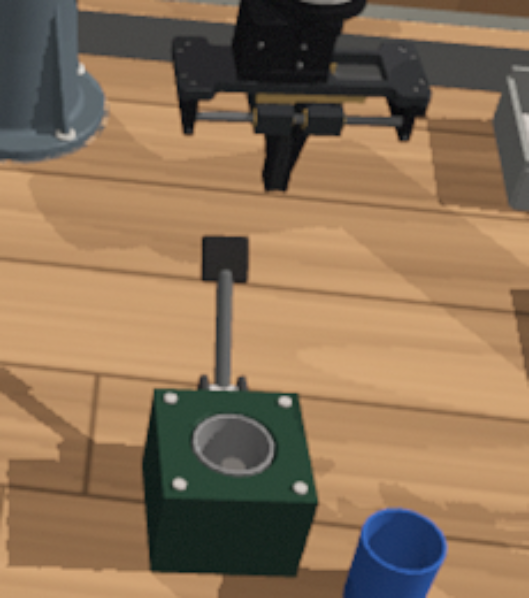

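play_rows:
  rows: "0 0 0 0 -13 -31 1; 0 0 0 25 0 0 1; 0 0 0 25 0 0 1; 0 0 0 12 4 0 1; 0 0 0 12 4 0 1; 0 0 0 12 4 0 1; 0 0 0 12 4 0 1; 0 0 0 13 3 0 1"

```text
time: 2.15
position: [0.4004, 0.223, 0.1115]
tool_rot: [-0.527, 0.471, 0.529, 0.47]
ft_force: [-2.1, -0.8, 7.6]
grip_width: 0.0005
```

play_rows:
  rows: "0 0 0 13 2 0 1; 0 0 0 13 1 0 1; 0 0 0 10 0 0 1; 0 0 0 8 -1 0 1; 0 0 0 4 0 0 1; 0 0 0 2 0 0 1; 0 0 0 0 0 0 1"

```text
time: 2.73
position: [0.3981, 0.2227, 0.061]
tool_rot: [-0.527, 0.472, 0.529, 0.469]
ft_force: [-1.2, -0.4, 2.3]
grip_width: 0.0004
```

```bash
python3 - <<'E'
from h import *
plan(NEST-.182*NX+[0,0,.055],frame([0,0,-1],NY))
E
```

```text
t 2.73 pos [0.3981 0.2227 0.061 ] F [-1.2 -0.4  2.3] w 0.0004 q [ 0.26  0.6   1.98  0.    0.56 -1.42]
turn [ 0.    -0.001 -0.004] 0.2 shift before [ 6.  -0.9 -1.8] after [ 6.  -0.9 -1.8]
```

play_rows:
  rows: "0 0 0 2 0 0 1; 0 0 0 1 0 0 1; 0 0 0 1 0 0 1; 0 0 0 0 0 0 1"

```text
time: 3.07
position: [0.399, 0.2228, 0.0575]
tool_rot: [-0.528, 0.471, 0.528, 0.47]
ft_force: [-2.7, -0.0, 3.8]
grip_width: 0.0005
```

play_rows:
  rows: "0 0 0 1 0 0 1; 0 0 0 1 0 0 1; 0 0 0 0 0 0 1"

```text
time: 3.32
position: [0.3991, 0.2229, 0.0567]
tool_rot: [-0.528, 0.471, 0.528, 0.47]
ft_force: [-5.3, -1.6, 16.9]
grip_width: 0.0005
```

play_rows:
  rows: "0 0 0 1.5 0 0 1; 0 0 0 0 0 0 1"

```text
time: 3.48
position: [0.3992, 0.2229, 0.0564]
tool_rot: [0.528, -0.47, -0.528, -0.47]
ft_force: [-7.2, -1.6, 29.2]
grip_width: 0.0
```

play_rows:
  rows: "0 0 0 -5 0 0 1; 0 0 0 -15 0 0 1; 0 0 0 -30 0 0 0; 0 0 0 -40 0 0 0; 0 0 0 -40 0 0 0; 0 0 0 -40 0 0 0; 0 0 0 0 0 0 0"

```text
time: 4.07
position: [0.4058, 0.2247, 0.2312]
tool_rot: [0.532, -0.465, -0.524, -0.476]
ft_force: [1.1, 0.3, 0.6]
grip_width: 0.0257
```

```bash
python3 - <<'E'
from h import *
import cv2
plan(NEST,frame([0,0,-1],NY))
a=cv2.resize(imaging.camera("scene")[120:330,360:560],None,fx=2,fy=2)
b=cv2.resize(imaging.camera("top")[190:360,140:300],None,fx=2.4,fy=2.4)
h=max(a.shape[0],b.shape[0]); c=np.zeros((h,a.shape[1]+b.shape[1],3),np.uint8); c[:a.shape[0],:a.shape[1]]=a; c[:b.shape[0],a.shape[1]:]=b
print(a.shape,c.shape); cv2.imwrite("pics/s2.png",c)
E
```

```text
t 4.07 pos [0.4058 0.2247 0.2312] F [1.1 0.3 0.6] w 0.0257 q [ 0.26  0.29  1.82  0.    1.01 -1.42]
turn [0.    0.003 0.018] 1.1 shift before [ 234.4 -170.8   -3.6] after [ 231.2 -175.    -2.9]
(420, 400, 3) (420, 784, 3)
```

View pics/s2.png

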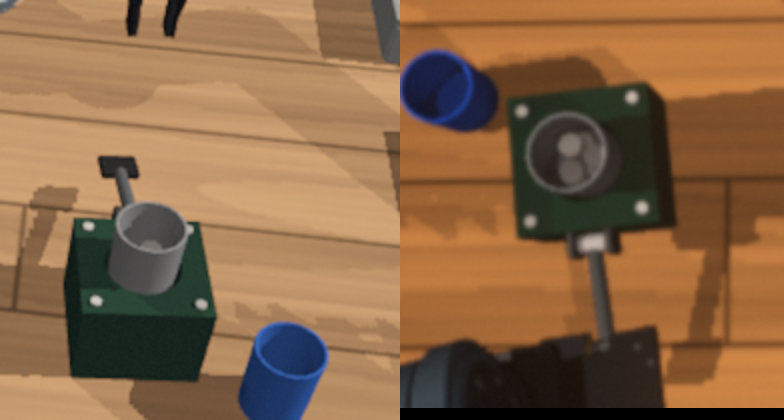

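Scene and top views agree: the cup has risen about 52 mm, with its mouth at scene (435,236) and top (210,254). All rollers look in place. Next, a few tilts give me data for a kinematic model.

play_rows:
  rows: "0 0 -0.12 -20 0 0 0; 0 0 -0.12 -20 0 0 0; 0 0 -0.12 0 0 0 0; 0 0 -0.12 0 0 0 0; 0 0 0 0 0 0 0"

```text
time: 4.58
position: [0.3893, 0.2207, 0.2588]
tool_rot: [0.624, -0.335, -0.404, -0.579]
ft_force: [-1.8, -0.6, -1.2]
grip_width: 0.0673
```

```bash
python3 - <<'E'
from h import *
plan(NEST,frame([0,0,-1],NY))
print("cup",world("top",(210,253.75),.147),world("scene",(435,236),.147))
E
```

```text
t 4.58 pos [0.3893 0.2207 0.2588] F [-1.8 -0.6 -1.2] w 0.0673 q [ 0.34  0.11  2.11 -0.22  0.47 -1.18]
turn [ 0.003 -0.002  0.469] 26.9 shift before [317.6 -54.3  -0.5] after [ 258.8 -191.9   -0.8]
cup [0.57691284 0.23983296 0.147     ] [0.58934927 0.23992446 0.147     ]
```

play_rows:
  rows: "0 0.12 0 0 0 0 0; 0 0.12 0 0 0 0 0; 0 0.12 0 0 0 0 0; 0 0.12 0 0 0 0 0; 0 0 0 0 0 0 0"

```text
time: 5.0
position: [0.3957, 0.2265, 0.2585]
tool_rot: [0.687, -0.439, -0.286, -0.503]
ft_force: [0.9, 0.1, -0.4]
grip_width: 0.0864
```

```bash
cat > kin.py <<'E'
import numpy as np, json
from scipy.spatial.transform import Rotation as Rn
from scipy.optimize import least_squares
D=[json.loads(l) for l in open("log.jsonl")]
def Rm(ax,a): return Rn.from_rotvec(np.array(ax)*a).as_matrix()
T0=np.array([[1,0,0],[0,1,0],[0,0,1.]])
# zero pose: links up (+z), q2,q3,q5 about +y, q4,q6 about +z
def fk(q,P):
    a,h,d,e1,L1,e2,L2,Lt,d2=P
    R=Rm([0,0,1],q[0]); p=np.array([0,0,h])+R@[a,d,0]
    R=R@Rm([0,1,0],q[1]); p=p+R@[e1,0,L1]
    R=R@Rm([0,1,0],q[2]); p=p+R@[e2,d2,L2]
    R=R@Rm([0,0,S4],q[3])@Rm([0,1,0],q[4]); R=R@Rm([0,0,S6],q[5]); p=p+R@[0,0,Lt]
    return p,R
S4=S6=1
def setS(a,b):
    global S4,S6; S4,S6=a,b
def fit():
    best=None
    for s in((1,1),(1,-1),(-1,1),(-1,-1)):
        setS(*s)
        f=lambda P:np.concatenate([fk(d["q"],P)[0]-d["position"] for d in D]+[(P-P0)*1e-3])
        P0=np.array([0,.2,.1,0,.4,0,.4,.2,0.])
        r=least_squares(f,P0); 
        # rotation consistency
        M=[fk(d["q"],r.x)[1].T@Rn.from_quat(d["tool_rot"]).as_matrix() for d in D]
        sd=max(np.abs(m-M[0]).max() for m in M)
        c=np.abs(r.fun[:-9]).max()
        if best is None or sd<best[0]: best=(sd,c,s,r.x,M[0])
    setS(*best[2]); return best
if __name__=="__main__":
    for b in fit(): print(np.round(b,4))
E
python3 - <<'E'
from h import *
plan(NEST,frame([0,0,-1],NY))
E
python3 kin.py; wc -l log.jsonl
```

```text
t 5.0 pos [0.3957 0.2265 0.2585] F [ 0.9  0.1 -0.4] w 0.0864 q [ 0.62  0.27  1.95 -0.75  0.86 -0.49]
turn [-0.079 -0.368  0.452] 33.7 shift before [294.2 -51.9 108.7] after [ 258.5 -184.9   -5.8]
0.0
0.0
[1 1]
[0.     0.2742 0.1055 0.     0.588  0.1141 0.3917 0.3055 0.0055]
[[-0.  0. -1.]
 [ 0.  1.  0.]
 [ 1. -0. -0.]]
7 log.jsonl
```

```bash
cat > ik.py <<'E'
import numpy as np
from scipy.spatial.transform import Rotation as Rn, Slerp
P=np.array([0,.2742,.1055,0,.588,.1141,.3917,.3055,.0055]); 
import kin
_b=kin.fit(); P=_b[3]; M0=_b[4]
a,h,d,e1,L1,e2,L2,Lt,d2=P; d=d+d2; L2p=np.hypot(e2,L2); g=np.arctan2(e2,L2)
lo=np.array([-3.08,-.75,.22,-1.43,0,-2.85]); hi=np.array([3.08,2.2,2.44,4.57,2.65,2.85])
def ik(p,R,prev=None):
    R=R.as_matrix(); w=p-Lt*R[:,0]; rho=np.hypot(w[0],w[1])
    if rho<abs(d)+.02: return None
    q1=np.arctan2(w[1],w[0])-np.arcsin(d/rho); x=np.sqrt(rho**2-d**2)-a; z=w[2]-h
    c=(x*x+z*z-L1**2-L2p**2)/(2*L1*L2p)
    if abs(c)>1: return None
    th=np.arccos(c); q3=th-g; q2=np.arctan2(x,z)-np.arctan2(L2p*np.sin(th),L1+L2p*np.cos(th))
    Rw=kin.Rm([0,1,0],q2+q3).T@kin.Rm([0,0,1],q1).T@R@M0.T
    q5=np.arccos(np.clip(Rw[2,2],-1,1)); q4=np.arctan2(Rw[1,2],Rw[0,2]); q6=np.arctan2(Rw[2,1],-Rw[2,0])
    c4=[q4+2*np.pi*k for k in(-1,0,1) if lo[3]<=q4+2*np.pi*k<=hi[3]]
    if not c4: return None
    ref=prev[3] if prev is not None else 0.
    q4=min(c4,key=lambda v:abs(v-ref)); q=np.array([q1,q2,q3,q4,q5,q6])
    if (q<lo).any() or (q>hi).any(): return None
    return q
Z=np.array([0,0,1.])
def U(psi,p,s=1):
    x=[np.cos(psi)*np.cos(p),np.sin(psi)*np.cos(p),-np.sin(p)]; z=s*np.array([-np.sin(psi),np.cos(psi),0])
    x=np.array(x); return Rn.from_matrix(np.c_[x,np.cross(z,x),z])
GH=.060 # grasp height on cup above underside
def tilt(phi,t): return Rn.from_rotvec(t*np.array([-np.sin(phi),np.cos(phi),0]))
def tcp_from_under(o,T,Ut):  # o: cup underside centre, T tilt rotation
    R=T*Ut; return o+T.apply([0,0,GH])+.019*R.as_matrix()[:,0],R
def lip_pose(phi,t,Ut,lip):
    T=tilt(phi,t); o=lip-T.apply(.0325*np.array([np.cos(phi),np.sin(phi),0])+.08*Z); return tcp_from_under(o,T,Ut)
BX=np.array([[-s,y,z] for s in(.05,.085,.12) for y in(-.0375,.0375) for z in np.linspace(-.095,.095,7)]+[[-s,.045*np.cos(k),.045*np.sin(k)] for s in(.14,.2,.27) for k in np.arange(0,6.3,.8)])
BX[:,0]-=.019
FG=np.array([[x,y,z] for x in(0,-.035,-.065) for y in(-.01,.01) for z in(-.055,-.034,.034,.055)])
BOWL=np.array([.6335,-.2555,0])
def clear(p,R):
    w=p+R.apply(np.r_[BX,FG]); r=np.hypot(*(w-BOWL)[:,:2].T)
    c=np.where(r<.097,np.maximum(w[:,2]-.06,np.where(r<.085,np.minimum(.091-r,w[:,2]-.004),-1)),np.maximum(np.minimum(r-.095,9),w[:,2]-.06))
    return min(c.min(),w[:,2].min())
E
cat > search.py <<'E'
from ik import *
import itertools
CUP=np.array([.579,.2405,.067]); D=np.radians
def run(seq,prev):
    qs=[]
    for p,R in seq:
        q=ik(p,R,prev)
        if q is None: return None
        if prev is not None and np.abs(q-prev).max()>.6: return None
        prev=q; qs.append(q)
    return qs
def interp(A,B,n):
    s=Slerp([0,1],Rn.concatenate([A[1],B[1]])); return [(A[0]+(B[0]-A[0])*k,s(k)) for k in np.linspace(0,1,n)]
def main():
    res=[]
    for p0,psi,s in itertools.product((25,35,45),range(-60,100,10),(1,-1)):
        Ug=U(D(psi),D(p0),s); G=tcp_from_under(CUP,Rn.identity(),Ug); x=Ug.as_matrix()[:,0]
        w=G[0]+Ug.apply(BX); loc=(w-[.58,.242,0]); a=D(6.6)
        lx=loc[:,0]*np.cos(a)+loc[:,1]*np.sin(a); ly=-loc[:,0]*np.sin(a)+loc[:,1]*np.cos(a)
        if ((abs(lx)<.065)&(abs(ly)<.065)&(w[:,2]<.10)).any(): continue
        g=run(interp((G[0]-.09*x,Ug),G,8)+interp(G,(G[0]+[0,0,.11],Ug),6),None)
        if g is None: continue
        L=(G[0]+[0,0,.11],Ug)
        for phi,de in itertools.product(range(-180,180,15),range(-120,121,15)):
            f=np.array([np.cos(D(phi)),np.sin(D(phi)),0]); Ut=U(D(phi+de),D(p0),s); lip=BOWL-.093*f+[0,0,.06]
            A=lip_pose(D(phi),D(45),Ut,lip+[0,0,.07])
            if np.abs((A[0]-BOWL)[:2]).max()>.35: continue
            q1=run(interp(L,A,20),g[-1])
            if q1 is None: continue
            seq=interp(A,lip_pose(D(phi),D(45),Ut,lip),5)+[lip_pose(D(phi),D(t),Ut,lip+f*.02*(t-45)/80+[0,0,.012*min(1,(t-45)/40)]) for t in range(45,131,5)]
            q2=run(seq,q1[-1])
            if q2 is None: continue
            c=min(clear(*x) for x in seq)
            if c<.008: continue
            Q=np.array(g+q1+q2); m=min(np.min(Q-lo),np.min(hi-Q)); j=np.abs(np.diff(Q,axis=0)).max()
            res.append((m,c,j,p0,psi,s,phi,de))
    res.sort(key=lambda r:-min(r[0],.3)-min(r[1],.02)*8+r[2]*.5); return res
if __name__=="__main__":
    r=main(); print(len(r))
    for x in r[:15]: print(np.round(x,3))
E
time timeout 560 python3 search.py
```

```text
975
[ 3.45e-01  1.90e-02  1.06e-01  3.50e+01 -6.00e+01  1.00e+00 -1.20e+02
  0.00e+00]
[ 3.45e-01  1.90e-02  1.09e-01  3.50e+01 -6.00e+01  1.00e+00 -1.05e+02
  0.00e+00]
[ 3.45e-01  1.90e-02  1.20e-01  3.50e+01 -6.00e+01  1.00e+00 -1.35e+02
  0.00e+00]
[ 4.09e-01  1.90e-02  1.20e-01  3.50e+01  9.00e+01  1.00e+00 -1.35e+02
  0.00e+00]
[ 3.69e-01  1.90e-02  1.21e-01  3.50e+01  6.00e+01 -1.00e+00  4.50e+01
  0.00e+00]
[ 3.86e-01  1.90e-02  1.21e-01  3.50e+01  7.00e+01 -1.00e+00  4.50e+01
  0.00e+00]
[ 3.86e-01  1.90e-02  1.21e-01  3.50e+01  8.00e+01 -1.00e+00  4.50e+01
  0.00e+00]
[ 3.86e-01  1.90e-02  1.21e-01  3.50e+01  9.00e+01 -1.00e+00  4.50e+01
  0.00e+00]
[ 4.04e-01  1.90e-02  1.22e-01  3.50e+01  8.00e+01  1.00e+00 -1.35e+02
  0.00e+00]
[ 3.45e-01  1.90e-02  1.25e-01  3.50e+01 -6.00e+01  1.00e+00 -9.00e+01
  0.00e+00]
[ 4.14e-01  1.90e-02  1.26e-01  3.50e+01  7.00e+01  1.00e+00 -1.35e+02
  0.00e+00]
[ 3.76e-01  1.70e-02  9.50e-02  4.50e+01 -6.00e+01  1.00e+00 -7.50e+01
  0.00e+00]
[ 3.69e-01  1.70e-02  9.50e-02  4.50e+01 -5.00e+01  1.00e+00 -7.50e+01
  0.00e+00]
[ 4.09e-01  1.90e-02  1.28e-01  3.50e+01  9.00e+01  1.00e+00 -1.20e+02
  0.00e+00]
[ 3.36e-01  1.90e-02  1.29e-01  3.50e+01 -6.00e+01  1.00e+00 -6.00e+01
  0.00e+00]
real	5m17.867s
user	5m17.052s
sys	0m0.324s
```

```bash
cat > path.py <<'E'
from search import *
from h import readout
np.set_printoptions(suppress=True,precision=3)
def ev(p0,psi,s,phi,de,place=np.array([.50,.09,.002]),show=False):
    Ug=U(D(psi),D(p0),s); G=tcp_from_under(CUP,Rn.identity(),Ug); x=Ug.as_matrix()[:,0]
    f=np.array([np.cos(D(phi)),np.sin(D(phi)),0]); Ut=U(D(phi+de),D(p0),s); lip=BOWL-.093*f+[0,0,.06]
    L=(G[0]+[0,0,.11],Ug); A=lip_pose(D(phi),D(45),Ut,lip+[0,0,.07]); PL=tcp_from_under(place,Rn.identity(),Ut)
    E=lip_pose(D(phi),D(130),Ut,lip+f*.02+[0,0,.012])
    up=lambda X,z:(X[0]+[0,0,z],X[1])
    o=readout.get_obs(); C=(o["position"],Rn.from_quat(o["tool_rot"]))
    segs=dict(pre=interp(C,(G[0]-.09*x,Ug),15),app=interp((G[0]-.09*x,Ug),G,6),lift=interp(G,L,5),carry=interp(L,A,15),low=interp(A,lip_pose(D(phi),D(45),Ut,lip),4),
     pour=[lip_pose(D(phi),D(t),Ut,lip+f*.02*(t-45)/80+[0,0,.012*min(1,(t-45)/40)]) for t in range(45,131,5)],back=interp(E,up(PL,.12),12),down=interp(up(PL,.12),PL,5))
    prev=o["q"]; out=[]
    for k,v in segs.items():
        q=run(v,prev); 
        if q is None: out.append(k+" FAIL"); prev=None; q=run(v,None); 
        if q is None: continue
        prev=q[-1]; Q=np.array(q); out.append((k,"m %.2f j %.2f c %.3f"%(min(np.min(Q-lo),np.min(hi-Q)),np.abs(np.diff(Q,axis=0)).max(),min(clear(*X) for X in v))))
        if show: print(k,Q[0],Q[-1])
    return out
if __name__=="__main__":
    for a in((35,60,-1,45,0),(35,60,1,45,0),(35,50,-1,50,0),(35,70,-1,60,0),(40,60,-1,45,0),(35,45,-1,35,0)):
        print(a,ev(*a,show=a==(35,60,-1,45,0)))
E
python3 path.py
```

```text
pre [ 0.625  0.267  1.954 -0.753  0.863 -0.492] [-0.326  0.638  2.071  1.454  0.942 -1.038]
app [-0.326  0.638  2.071  1.454  0.942 -1.038] [-0.161  0.768  1.989  1.641  0.876 -1.096]
lift [-0.161  0.768  1.989  1.641  0.876 -1.096] [-0.161  0.534  1.946  1.411  0.888 -0.737]
carry [-0.161  0.534  1.946  1.411  0.888 -0.737] [-0.823  0.669  1.498  0.209  0.991 -0.154]
low [-0.823  0.669  1.498  0.209  0.991 -0.154] [-0.823  0.769  1.531  0.231  0.862 -0.19 ]
pour [-0.823  0.769  1.531  0.231  0.862 -0.19 ] [-0.277  1.156  1.062 -1.044  1.792  0.776]
back [-0.278  1.155  1.065 -1.045  1.79   0.777] [-0.553  0.616  2.281  1.626  0.925 -1.271]
down [-0.553  0.616  2.281  1.626  0.925 -1.271] [-0.553  0.986  2.292  1.891  0.997 -1.728]
(35, 60, -1, 45, 0) [('pre', 'm 0.37 j 0.16 c 0.160'), ('app', 'm 0.37 j 0.04 c 0.108'), ('lift', 'm 0.45 j 0.09 c 0.108'), ('carry', 'm 0.49 j 0.10 c 0.058'), ('low', 'm 0.86 j 0.04 c 0.027'), ('pour', 'm 0.39 j 0.12 c 0.019'), ('back', 'm 0.16 j 0.44 c 0.026'), ('down', 'm 0.14 j 0.13 c 0.043')]
(35, 60, 1, 45, 0) ['pre FAIL', ('app', 'm 0.37 j 0.04 c 0.
[... 624 characters left out ...]
pour', 'm 0.24 j 0.11 c 0.019'), ('back', 'm 0.24 j 0.30 c 0.026'), ('down', 'm 0.29 j 0.10 c 0.043')]
(40, 60, -1, 45, 0) [('pre', 'm 0.40 j 0.17 c 0.165'), ('app', 'm 0.40 j 0.04 c 0.107'), ('lift', 'm 0.48 j 0.10 c 0.107'), ('carry', 'm 0.53 j 0.10 c 0.059'), ('low', 'm 0.86 j 0.04 c 0.028'), ('pour', 'm 0.33 j 0.12 c 0.021'), ('back', 'm 0.19 j 0.46 c 0.022'), ('down', 'm 0.16 j 0.14 c 0.042')]
(35, 45, -1, 35, 0) [('pre', 'm 0.21 j 0.23 c 0.160'), ('app', 'm 0.21 j 0.04 c 0.108'), ('lift', 'm 0.34 j 0.12 c 0.108'), ('carry', 'm 0.39 j 0.14 c 0.058'), ('low', 'm 0.78 j 0.05 c 0.027'), ('pour', 'm 0.48 j 0.14 c 0.019'), ('back', 'm 0.08 j 0.58 c 0.026'), ('down', 'm 0.05 j 0.14 c 0.043')]
```

```bash
cat > go.py <<'E'
from search import *
from h import readout, imaging, log
def cur():
    o=log(); print("t %.2f"%o["time"],"pos",o["position"].round(4),"F",o["ft_force"].round(1),"w %.4f"%o["grip_width"],"q",o["q"].round(2)); return (o["position"],Rn.from_quat(o["tool_rot"])),o["q"]
def rows(A,B,n,g,prev=None):
    sq=interp(A,B,n+1); q=run(sq,prev); print("FAIL" if q is None else "jmax/row %.3f"%np.abs(np.diff(q,axis=0)).max(), "clear %.3f"%min(clear(*x) for x in sq))
    out=[]
    for (p,R),(p2,R2) in zip(sq[:-1],sq[1:]):
        out.append(" ".join("%g"%v for v in np.r_[(R.inv()*R2).as_rotvec().round(3),R.inv().apply((p2-p)*1000).round(1),g]))
    for i in range(0,n,8): print("; ".join(out[i:i+8]))
    return q
PSI,P0,S,PHI=65,35,-1,50
CUP[:]=[.579,.241,.067]
Ug=U(D(PSI),D(P0),S); Ut=U(D(PHI),D(P0),S); X=Ug.as_matrix()[:,0]; F=np.array([np.cos(D(PHI)),np.sin(D(PHI)),0]); LIP=BOWL-.093*F+[0,0,.06]
G=tcp_from_under(CUP,Rn.identity(),Ug)
up=lambda X,z:(X[0]+[0,0,z],X[1])
E
python3 - <<'E'
from go import *
C,q=cur(); rows(C,(G[0]-.11*X,Ug),22,0,q); print(G[0],Ug.as_quat())
E
```

```text
t 5.00 pos [0.3957 0.2265 0.2585] F [ 0.9  0.1 -0.4] w 0.0864 q [ 0.62  0.27  1.95 -0.75  0.86 -0.49]
jmax/row 0.101 clear 0.171
0.092 -0.034 0.056 6.9 -4.3 -0.8 0; 0.092 -0.034 0.056 6.6 -4.7 -0.6 0; 0.092 -0.034 0.056 6.3 -5.1 -0.3 0; 0.092 -0.034 0.056 6 -5.5 -0 0; 0.092 -0.034 0.056 5.7 -5.8 0.3 0; 0.092 -0.034 0.056 5.4 -6.1 0.6 0; 0.092 -0.034 0.056 5.1 -6.3 1 0; 0.092 -0.034 0.056 4.8 -6.5 1.5 0
0.092 -0.034 0.056 4.4 -6.6 1.9 0; 0.092 -0.034 0.056 4.1 -6.6 2.4 0; 0.092 -0.034 0.056 3.9 -6.6 2.8 0; 0.092 -0.034 0.056 3.6 -6.5 3.3 0; 0.092 -0.034 0.056 3.4 -6.4 3.8 0; 0.092 -0.034 0.056 3.1 -6.2 4.3 0; 0.092 -0.034 0.056 3 -5.9 4.7 0; 0.092 -0.034 0.056 2.8 -5.6 5.2 0
0.092 -0.034 0.056 2.7 -5.3 5.6 0; 0.092 -0.034 0.056 2.6 -4.9 6 0; 0.092 -0.034 0.056 2.5 -4.5 6.3 0; 0.092 -0.034 0.056 2.5 -4 6.6 0; 0.092 -0.034 0.056 2.5 -3.6 6.9 0; 0.092 -0.034 0.056 2.6 -3.1 7.1 0
[0.58557758 0.25510567 0.11610205] [0.45451948 0.54167522 0.1830127  0.6830127 ]
```

play_rows:
  rows: "0.092 -0.034 0.056 7 -4 -1 0; 0.092 -0.034 0.056 6.5 -4.5 -0.5 0; 0.092 -0.034 0.056 6.5 -5 -0.5 0; 0.092 -0.034 0.056 6 -5.5 0 0; 0.092 -0.034 0.056 5.5 -6 0.5 0; 0.092 -0.034 0.056 5.5 -6 0.5 0; 0.092 -0.034 0.056 5 -6.5 1 0; 0.092 -0.034 0.056 5 -6.5 1.5 0"

```text
time: 5.67
position: [0.4507, 0.203, 0.2309]
tool_rot: [-0.302, 0.578, 0.302, 0.696]
ft_force: [-0.6, 0.4, -0.6]
grip_width: 0.087
```

play_rows:
  rows: "0.092 -0.034 0.056 4.5 -6.5 2 0; 0.092 -0.034 0.056 4 -6.5 2.5 0; 0.092 -0.034 0.056 4 -6.5 3 0; 0.092 -0.034 0.056 3.5 -6.5 3.5 0; 0.092 -0.034 0.056 3.5 -6.5 4 0; 0.092 -0.034 0.056 3 -6 4.5 0; 0.092 -0.034 0.056 3 -6 4.5 0; 0.092 -0.034 0.056 3 -5.5 5 0"

```text
time: 6.33
position: [0.5072, 0.1836, 0.2024]
tool_rot: [0.14, 0.599, 0.255, 0.746]
ft_force: [0.5, -0.3, -0.8]
grip_width: 0.0869
```

play_rows:
  rows: "0.092 -0.034 0.056 2.5 -5.5 5.5 0; 0.092 -0.034 0.056 2.5 -5 6 0; 0.092 -0.034 0.056 2.5 -4.5 6.5 0; 0.092 -0.034 0.056 2.5 -4 6.5 0; 0.092 -0.034 0.056 2.5 -3.5 7 0; 0.092 -0.034 0.056 2.5 -3 7 0; 0 0 0 0 0 0 0"

```text
time: 6.92
position: [0.5475, 0.1676, 0.1787]
tool_rot: [0.458, 0.538, 0.185, 0.683]
ft_force: [-0.2, -0.0, 0.5]
grip_width: 0.0872
```

```bash
python3 - <<'E'
from go import *
import cv2
C,q=cur(); rows(C,(G[0]-.11*X,Ug),1,0,q); rows(C,G,6,0,q)
i=imaging.camera_info("wrist"); w=imaging.camera("wrist"); t=imaging.camera("scene")[120:330,340:540]
def pr(p): c=i["K"]@(i["world_to_cam"]@np.r_[p,1])[:3]; return c[:2]/c[2]
k=np.arange(0,6.29,.2); pts=np.array([pr([.579+.0325*np.cos(a),.241+.0325*np.sin(a),.147]) for a in k]).astype(int)
cv2.polylines(w,[pts.reshape(-1,1,2)],True,(0,255,0),1)
w=cv2.resize(w,(480,360)); t=cv2.resize(t,None,fx=1.5,fy=1.5); c=np.zeros((360,780,3),np.uint8); c[:,:480]=w; c[:315,480:780]=t; cv2.imwrite("pics/w1.png",c)
E
```

```text
t 6.92 pos [0.5475 0.1676 0.1787] F [-0.2 -0.   0.5] w 0.0872 q [-0.39  0.63  2.02  1.3   1.03 -0.99]
jmax/row 0.017 clear 0.170
-0.002 0.004 -0.01 4.1 3.4 -2.5 0
jmax/row 0.039 clear 0.108
-0 0.001 -0.002 19 0.4 -0.5 0; -0 0.001 -0.002 19 0.4 -0.5 0; -0 0.001 -0.002 19 0.5 -0.5 0; -0 0.001 -0.002 19 0.5 -0.5 0; -0 0.001 -0.002 19 0.5 -0.4 0; -0 0.001 -0.002 19 0.5 -0.4 0
```

View pics/w1.png

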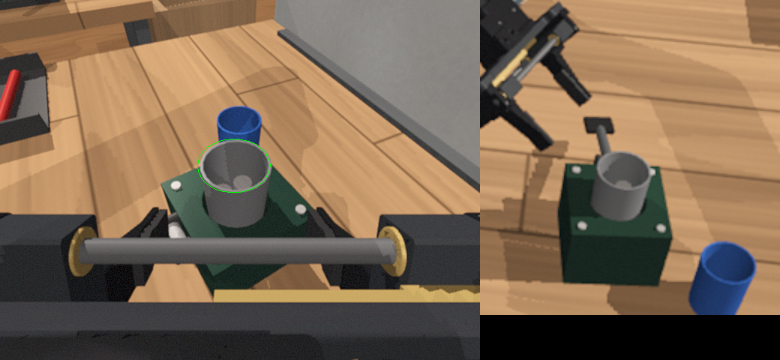

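The projected rim ring sits on the cup's mouth to within 1–2 px in the wrist view, so the estimate holds. Moving in to grip.

play_rows:
  rows: "-0.002 0.004 -0.01 4 3.4 -2.5 0; 0 0 0 22 0 0 0; 0 0 0 22 0 0 0; 0 0 0 22 0 0 0; 0 0 0 22 0 0 0; 0 0 0 22 0 0 0; 0 0 0 0 0 0 0"
  squeeze: 45

```text
time: 7.6
position: [0.5836, 0.2616, 0.118]
tool_rot: [0.449, 0.544, 0.188, 0.684]
ft_force: [0.0, 0.6, -0.6]
grip_width: 0.087
```

```bash
python3 - <<'E'
from go import *
C,q=cur(); rows(C,G,1,0,q)
E
```

```text
t 7.60 pos [0.5836 0.2616 0.118 ] F [ 0.   0.6 -0.6] w 0.0870 q [-0.16  0.77  1.94  1.51  0.91 -1.04]
jmax/row 0.012 clear 0.108
0.012 -0.008 0.001 -3.1 -4.5 4.5 0
```

play_rows:
  rows: "0 0 0 0 0 0 1; 0 0 0 0 0 0 1; 0 0 0 0 0 0 1; 0 0 0 0 0 0 1; 0 0 0 0 0 0 1; 0 0 0 0 0 0 1; 0 0 0 0 0 0 1"

```text
time: 8.18
position: [0.5849, 0.2574, 0.1193]
tool_rot: [0.452, 0.542, 0.185, 0.684]
ft_force: [1.7, -2.1, 3.3]
grip_width: 0.0626
```

```bash
python3 - <<'E'
from go import *
C,q=cur(); rows(C,up(C,.07),4,1,q)
E
```

```text
t 8.18 pos [0.5849 0.2574 0.1193] F [ 1.7 -2.1  3.3] w 0.0626 q [-0.17  0.77  1.94  1.51  0.91 -1.04]
jmax/row 0.053 clear 0.111
0 0 0 -10 14.3 0.1 1; 0 0 0 -10 14.3 0.1 1; 0 0 0 -10 14.3 0.1 1; 0 0 0 -10 14.3 0.1 1
```

play_rows:
  rows: "0 0 0 -3 4 0 1; 0 0 0 -7 10 0 1; 0 0 0 -10 14 0 1; 0 0 0 -10 14 0 1; 0 0 0 -10 14 0 1; 0 0 0 -10 14 0 1; 0 0 0 0 0 0 1"

```text
time: 8.77
position: [0.5829, 0.2577, 0.2065]
tool_rot: [0.451, 0.542, 0.186, 0.684]
ft_force: [-0.6, -0.9, -3.4]
grip_width: 0.0628
```

```bash
python3 - <<'E'
from go import *
import ik
ik.GH=.063
C,q=cur()
A=lip_pose(D(PHI),D(45),Ut,LIP+[0,0,.06]); print(A[0])
rows(C,A,30,1,q)
import cv2
s=cv2.resize(imaging.camera("scene")[60:330,300:560],None,fx=1.8,fy=1.8); cv2.imwrite("pics/s3.png",s)
E
```

```text
t 8.77 pos [0.5829 0.2577 0.2065] F [-0.6 -0.9 -3.4] w 0.0628 q [-0.17  0.58  1.92  1.36  0.94 -0.79]
[ 0.5533428  -0.35102763  0.11224881]
jmax/row 0.046 clear 0.051
0.008 -0.005 -0.026 -13.6 -13.4 7.5 1; 0.008 -0.005 -0.026 -13.2 -13.7 7.7 1; 0.008 -0.005 -0.026 -12.8 -14 7.9 1; 0.008 -0.005 -0.026 -12.4 -14.3 8 1; 0.008 -0.005 -0.026 -12 -14.5 8.2 1; 0.008 -0.005 -0.026 -11.6 -14.8 8.4 1; 0.008 -0.005 -0.026 -11.2 -15 8.5 1; 0.008 -0.005 -0.026 -10.7 -15.2 8.7 1
0.008 -0.005 -0.026 -10.3 -15.4 8.9 1; 0.008 -0.005 -0.026 -9.8 -15.6 9.1 1; 0.008 -0.005 -0.026 -9.4 -15.8 9.2 1; 0.008 -0.005 -0.026 -8.9 -16 9.4 1; 0.008 -0.005 -0.026 -8.5 -16.1 9.6 1; 0.008 -0.005 -0.026 -8 -16.2 9.7 1; 0.008 -0.005 -0.026 -7.5 -16.4 9.9 1; 0.008 -0.005 -0.026 -7.1 -16.5 10.1 1
0.008 -0.005 -0.026 -6.6 -16.6 10.2 1; 0.008 -0.005 -0.026 -6.1 -16.7 10.4 1; 0.008 -0.005 -0.026 -5.6 -16.7 10.5 1; 0.008 -0.005 -0.026 -5.1 -16.8 10.7 1; 0.008 -0.005 -0.026 -4.6 -16.8 10.9 1; 0.008 -0.005 -0.026 -4.1 -16.9 11 1; 0.008 -0.005 -0.026 -3.7 -16.9 11.2 1; 0.008 -0.005 -0.026 -3.2 -16.9 11.3 1
0.008 -0.005 -0.026 -2.7 -16.9 11.5 1; 0.008 -0.005 -0.026 -2.2 -16.8 11.6 1; 0.008 -0.005 -0.026 -1.7 -16.8 11.8 1; 0.008 -0.005 -0.026 -1.2 -16.7 11.9 1; 0.008 -0.005 -0.026 -0.7 -16.7 12 1; 0.008 -0.005 -0.026 -0.2 -16.6 12.2 1
```

View pics/s3.png

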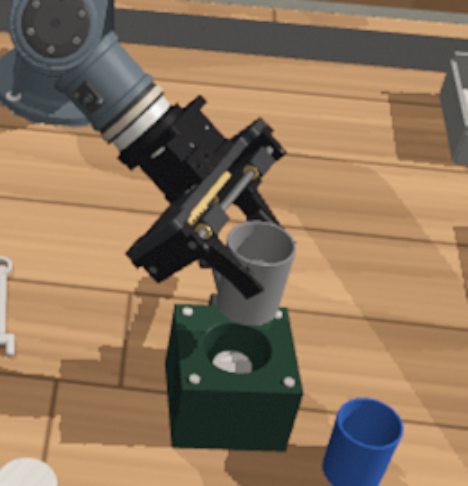

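The cup is clear of the nest and upright, and the wrist reads −3.4 N, which matches cup plus rollers. I'll carry it to a higher waypoint so it clears the bowl wall.

```bash
sed -i 's/^GH=.060/GH=.063/' ik.py; python3 - <<'E'
from go import *
C,q=cur()
A=lip_pose(D(PHI),D(45),Ut,LIP+[0,0,.11]); print(A[0])
rows(C,A,32,1,q)
E
```

```text
t 8.82 pos [0.5826 0.2575 0.2048] F [ 0.1 -0.2 -4.4] w 0.0626 q [-0.17  0.59  1.92  1.36  0.94 -0.79]
[ 0.5533428  -0.35102763  0.16224881]
jmax/row 0.046 clear 0.101
0.007 -0.005 -0.024 -13.7 -11.3 7.1 1; 0.007 -0.005 -0.024 -13.4 -11.6 7.2 1; 0.007 -0.005 -0.024 -13 -11.8 7.3 1; 0.007 -0.005 -0.024 -12.7 -12.1 7.5 1; 0.007 -0.005 -0.024 -12.4 -12.3 7.6 1; 0.007 -0.005 -0.024 -12 -12.6 7.8 1; 0.007 -0.005 -0.024 -11.7 -12.8 7.9 1; 0.007 -0.005 -0.024 -11.3 -13 8.1 1
0.007 -0.005 -0.024 -11 -13.3 8.2 1; 0.007 -0.005 -0.024 -10.6 -13.5 8.4 1; 0.007 -0.005 -0.024 -10.3 -13.6 8.5 1; 0.007 -0.005 -0.024 -9.9 -13.8 8.7 1; 0.007 -0.005 -0.024 -9.5 -14 8.8 1; 0.007 -0.005 -0.024 -9.1 -14.2 9 1; 0.007 -0.005 -0.024 -8.7 -14.3 9.1 1; 0.007 -0.005 -0.024 -8.4 -14.4 9.3 1
0.007 -0.005 -0.024 -8 -14.6 9.4 1; 0.007 -0.005 -0.024 -7.6 -14.7 9.5 1; 0.007 -0.005 -0.024 -7.2 -14.8 9.7 1; 0.007 -0.005 -0.024 -6.8 -14.9 9.8 1; 0.007 -0.005 -0.024 -6.3 -15 10 1; 0.007 -0.005 -0.024 -5.9 -15.1 10.1 1; 0.007 -0.005 -0.024 -5.5 -15.1 10.2 1; 0.007 -0.005 -0.024 -5.1 -15.2 10.4 1
0.007 -0.005 -0.024 -4.7 -15.2 10.5 1; 0.007 -0.005 -0.024 -4.3 -15.3 10.6 1; 0.007 -0.005 -0.024 -3.8 -15.3 10.8 1; 0.007 -0.005 -0.024 -3.4 -15.3 10.9 1; 0.007 -0.005 -0.024 -3 -15.3 11 1; 0.007 -0.005 -0.024 -2.6 -15.3 11.2 1; 0.007 -0.005 -0.024 -2.2 -15.2 11.3 1; 0.007 -0.005 -0.024 -1.7 -15.2 11.4 1
```

play_rows:
  rows: "0.007 -0.005 -0.024 -8 -6 4 1; 0.007 -0.005 -0.024 -13.5 -11.5 7 1; 0.007 -0.005 -0.024 -13 -12 7.5 1; 0.007 -0.005 -0.024 -12.5 -12 7.5 1; 0.007 -0.005 -0.024 -12.5 -12.5 7.5 1; 0.007 -0.005 -0.024 -12 -12.5 8 1; 0.007 -0.005 -0.024 -11.5 -13 8 1; 0.007 -0.005 -0.024 -11.5 -13 8 1"

```text
time: 9.48
position: [0.5745, 0.113, 0.192]
tool_rot: [0.42, 0.577, 0.093, 0.695]
ft_force: [0.0, 0.3, -3.6]
grip_width: 0.0625
```

play_rows:
  rows: "0.007 -0.005 -0.024 -11 -13.5 8 1; 0.007 -0.005 -0.024 -10.5 -13.5 8.5 1; 0.007 -0.005 -0.024 -10.5 -13.5 8.5 1; 0.007 -0.005 -0.024 -10 -14 8.5 1; 0.007 -0.005 -0.024 -9.5 -14 9 1; 0.007 -0.005 -0.024 -9 -14 9 1; 0.007 -0.005 -0.024 -9 -14.5 9 1; 0.007 -0.005 -0.024 -8.5 -14.5 9.5 1"

```text
time: 10.15
position: [0.5664, -0.0392, 0.1812]
tool_rot: [0.384, 0.603, 0.003, 0.699]
ft_force: [-0.8, 0.4, -3.9]
grip_width: 0.0626
```

play_rows:
  rows: "0.007 -0.005 -0.024 -8 -14.5 9.5 1; 0.007 -0.005 -0.024 -7.5 -14.5 9.5 1; 0.007 -0.005 -0.024 -7 -15 9.5 1; 0.007 -0.005 -0.024 -7 -15 10 1; 0.007 -0.005 -0.024 -6.5 -15 10 1; 0.007 -0.005 -0.024 -6 -15 10 1; 0.007 -0.005 -0.024 -5.5 -15 10 1; 0.007 -0.005 -0.024 -5 -15 10.5 1"

```text
time: 10.82
position: [0.559, -0.1905, 0.1702]
tool_rot: [0.345, 0.623, -0.089, 0.697]
ft_force: [-0.2, -0.8, -2.9]
grip_width: 0.0619
```

play_rows:
  rows: "0.007 -0.005 -0.024 -4.5 -15 10.5 1; 0.007 -0.005 -0.024 -4 -15 10.5 1; 0.007 -0.005 -0.024 -4 -15.5 11 1; 0.007 -0.005 -0.024 -3.5 -15.5 11 1; 0.007 -0.005 -0.024 -3 -15 11 1; 0.007 -0.005 -0.024 -2.5 -15 11 1; 0.007 -0.005 -0.024 -2 -15 11 1; 0 0 0 0 0 0 1"

```text
time: 11.48
position: [0.554, -0.3253, 0.1602]
tool_rot: [0.306, 0.633, -0.169, 0.69]
ft_force: [0.6, 0.0, -2.7]
grip_width: 0.0624
```

```bash
python3 - <<'E'
from go import *
import cv2
C,q=cur()
A=lip_pose(D(PHI),D(45),Ut,LIP+[0,0,.03]); rows(C,A,6,1,q)
im=imaging.camera("scene"); tp=imaging.camera("top")
a=cv2.resize(im[130:330,60:300],None,fx=1.7,fy=1.7); b=cv2.resize(tp[150:350,380:580],None,fx=1.7,fy=1.7)
cv2.imwrite("pics/s4.png",np.hstack([a,b]))
E
```

```text
t 11.48 pos [ 0.554  -0.3253  0.1602] F [ 0.6  0.  -2.7] w 0.0624 q [-0.81  0.62  1.48  0.24  1.07 -0.23]
jmax/row 0.021 clear 0.025
0.002 0.001 -0.006 12 -6 2.5 1; 0.002 0.001 -0.006 12.1 -5.9 2.5 1; 0.002 0.001 -0.006 12.1 -5.9 2.6 1; 0.002 0.001 -0.006 12.1 -5.8 2.6 1; 0.002 0.001 -0.006 12.1 -5.7 2.6 1; 0.002 0.001 -0.006 12.2 -5.6 2.6 1
```

View pics/s4.png

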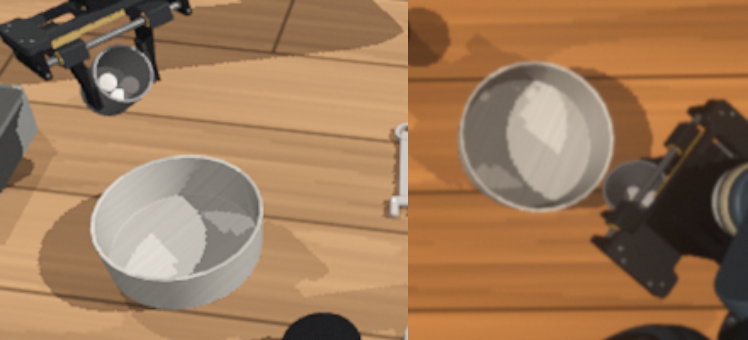

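Both views show the cup tilted about 42° beside the bowl's near-right edge, with the rollers still in it. I'll go down to 30 mm above the edge and overlay the predicted rim to check for slip in the grip.

play_rows:
  rows: "0.002 0.001 -0.006 12 -6 2.5 1; 0.002 0.001 -0.006 12 -6 2.5 1; 0.002 0.001 -0.006 12 -6 2.5 1; 0.002 0.001 -0.006 12 -6 2.5 1; 0.002 0.001 -0.006 12 -6 2.5 1; 0.002 0.001 -0.006 12 -5.5 2.5 1; 0 0 0 0 0 0 1; 0 0 0 0 0 0 1"

```text
time: 12.25
position: [0.553, -0.3484, 0.0838]
tool_rot: [0.3, 0.64, -0.183, 0.683]
ft_force: [-0.9, 0.2, -2.3]
grip_width: 0.0626
```

```bash
cat > ov.py <<'E'
from go import *
import cv2
def cupgeo(C,Ug=Ug,slip=0):
    "world cup pose from tool pose: R (cup->world), underside"
    R=C[1]*Ug.inv(); 
    gp=C[0]-.019*C[1].as_matrix()[:,0]
    if slip: R=Rn.from_rotvec(slip*C[1].as_matrix()[:,2])*R
    return R,gp-R.apply([0,0,.063])
def ring(R,o,h,r): return np.array([o+R.apply([r*np.cos(a),r*np.sin(a),h]) for a in np.arange(0,6.3,.1)])
def draw(im,name,pts,col):
    i=imaging.camera_info(name); c=(i["world_to_cam"][:3,:3]@pts.T).T+i["world_to_cam"][:3,3]; c=(i["K"]@c.T).T; uv=(c[:,:2]/c[:,2:]*8).astype(np.int32)
    cv2.polylines(im,[uv.reshape(-1,1,2)],True,col,1,cv2.LINE_AA,3)
E
python3 - <<'E'
from ov import *
C,q=cur(); R,o=cupgeo(C); ax=R.apply([0,0,1]); print("tilt",np.degrees(np.arccos(ax[2])),"az",np.degrees(np.arctan2(ax[1],ax[0])))
rim=ring(R,o,.08,.0325); k=rim[:,2].argmin(); lip=rim[k]; print("lip",lip,"r from bowl",np.hypot(*(lip-BOWL)[:2]),"want",LIP)
A=lip_pose(D(PHI),D(45),Ut,LIP+[0,0,.004]); rows(C,A,4,1,q)
ims=[]
for n,(y,x) in(("scene",(120,60)),("top",(150,400))):
    im=imaging.camera(n); b=im.copy(); draw(b,n,rim,(0,255,0)); draw(b,n,ring(R,o,0,.0305),(0,0,255)); draw(b,n,ring(Rn.identity(),BOWL,.06,.095),(255,255,0))
    ims.append(cv2.resize(b[y:y+170,x:x+170],None,fx=2.3,fy=2.3))
cv2.imwrite("pics/s5.png",np.hstack(ims))
E
```

```text
t 12.25 pos [ 0.553  -0.3484  0.0838] F [-0.9  0.2 -2.3] w 0.0626 q [-0.82  0.73  1.48  0.22  0.96 -0.24]
tilt 44.8766784636982 az 49.89987614166739
lip [ 0.57426275 -0.32491302  0.09166325] r from bowl 0.09125359406625606 want [ 0.57372075 -0.32674213  0.06      ]
jmax/row 0.011 clear 0.023
-0.001 0 -0.001 6.7 -1.6 0.5 1; -0.001 0 -0.001 6.7 -1.6 0.5 1; -0.001 0 -0.001 6.7 -1.6 0.5 1; -0.001 0 -0.001 6.7 -1.6 0.5 1
```

View pics/s5.png

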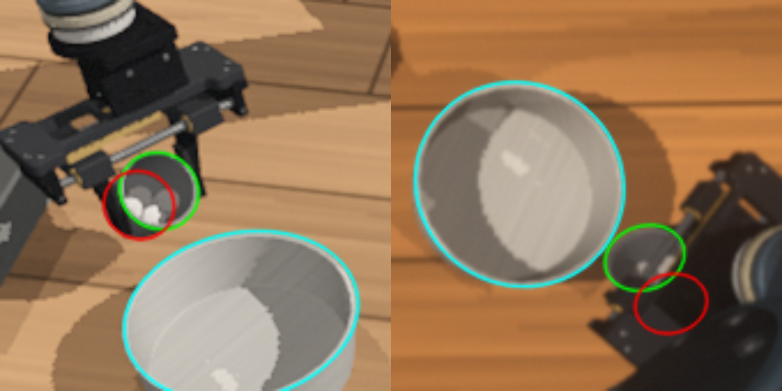

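The overlay matches the rim, underside and bowl edge within a pixel or two, with no slip. Lowering gently until it touches.

play_rows:
  rows: "0 0 0 7 -2 0.5 1; 0 0 0 7 -2 0.5 1; 0 0 0 6 -1.5 0.5 1; 0 0 0 4 -1 0 1; 0 0 0 0 0 0 1; 0 0 0 0 0 0 1"

```text
time: 12.85
position: [0.553, -0.3512, 0.06]
tool_rot: [0.3, 0.64, -0.183, 0.684]
ft_force: [0.2, -0.0, -2.2]
grip_width: 0.0628
```

play_rows:
  rows: "0 0 0 1 -0.2 0 1; 0 0 0 0 0 0 1; 0 0 0 0 0 0 1"

```text
time: 13.1
position: [0.5535, -0.3516, 0.0598]
tool_rot: [0.299, 0.639, -0.183, 0.684]
ft_force: [1.0, 0.3, -3.0]
grip_width: 0.0621
```

```bash
python3 - <<'E'
from ov import *
C,q=cur(); R,o=cupgeo(C); rim=ring(R,o,.08,.0325); lip=rim[rim[:,2].argmin()]; print("lip",lip,"r",np.hypot(*(lip-BOWL)[:2]))
for _ in range(4): imaging.camera("scene"); print(readout.get_obs()["ft_force"].round(2))
E
```

```text
t 13.10 pos [ 0.5535 -0.3516  0.0598] F [ 1.   0.3 -3. ] w 0.0621 q [-0.82  0.77  1.49  0.22  0.92 -0.26]
lip [ 0.57469967 -0.32811098  0.06760826] r 0.09343357647372606
[ 0.79 -0.05 -3.44]
[ 0.28  0.56 -3.66]
[-0.33 -0.23 -3.32]
[-0.77 -0.46 -3.47]
```

play_rows:
  rows: "0 0 0 2 -0.3 0 1; 0 0 0 2 -0.3 0 1; 0 0 0 0 0 0 1; 0 0 0 0 0 0 1"

```text
time: 13.63
position: [0.5532, -0.3513, 0.0552]
tool_rot: [0.3, 0.639, -0.183, 0.684]
ft_force: [-0.2, 0.7, -3.6]
grip_width: 0.0627
```

play_rows:
  rows: "0 0 0 1 -0.2 0 1; 0 0 0 0 0 0 1; 0 0 0 0 0 0 1"

```text
time: 13.88
position: [0.5534, -0.3515, 0.0544]
tool_rot: [0.3, 0.639, -0.183, 0.684]
ft_force: [0.3, -0.1, -3.9]
grip_width: 0.0624
```

play_rows:
  rows: "0 0 0 1 -0.2 0 1; 0 0 0 0 0 0 1; 0 0 0 0 0 0 1"

```text
time: 14.13
position: [0.5533, -0.3515, 0.0534]
tool_rot: [0.3, 0.639, -0.183, 0.684]
ft_force: [-0.1, -0.4, -3.3]
grip_width: 0.0627
```

```bash
python3 - <<'E'
from ov import *
C,q=cur(); R,o=cupgeo(C); rim=ring(R,o,.08,.0325); lip=rim[rim[:,2].argmin()]; print("lip",lip,"r",np.hypot(*(lip-BOWL)[:2]))
for _ in range(3): imaging.camera("scene"); print(readout.get_obs()["ft_force"].round(2))
E
```

```text
t 14.13 pos [ 0.5533 -0.3515  0.0534] F [-0.1 -0.4 -3.3] w 0.0627 q [-0.82  0.78  1.49  0.22  0.9  -0.26]
lip [ 0.57456607 -0.32794401  0.0612104 ] r 0.09338812774425573
[ 0.03 -0.11 -2.8 ]
[ 0.69  0.73 -2.25]
[ 0.27 -0.13 -3.48]
```

Still free at lip z ≈ 61 mm. I'll go on in 0.7–1 mm steps.

play_rows:
  rows: "0 0 0 1 -0.2 0 1; 0 0 0 0 0 0 1; 0 0 0 0 0 0 1"

```text
time: 14.53
position: [0.5534, -0.3517, 0.0525]
tool_rot: [0.299, 0.639, -0.184, 0.684]
ft_force: [0.3, -0.6, -2.0]
grip_width: 0.0625
```

play_rows:
  rows: "0 0 0 0.7 -0.1 0 1; 0 0 0 0 0 0 1; 0 0 0 0 0 0 1"

```text
time: 14.78
position: [0.5535, -0.3519, 0.052]
tool_rot: [0.299, 0.639, -0.184, 0.684]
ft_force: [-0.0, -1.5, -1.2]
grip_width: 0.0627
```

```bash
python3 - <<'E'
from ov import *
C,q=cur(); R,o=cupgeo(C); rim=ring(R,o,.08,.0325); lip=rim[rim[:,2].argmin()]; print("lip",lip,"r",np.hypot(*(lip-BOWL)[:2]))
for _ in range(3): imaging.camera("scene"); print(readout.get_obs()["ft_force"].round(2))
E
```

```text
t 14.78 pos [ 0.5535 -0.3519  0.052 ] F [-0.  -1.5 -1.2] w 0.0627 q [-0.82  0.78  1.49  0.22  0.9  -0.26]
lip [ 0.57473654 -0.32834928  0.05980322] r 0.09359573956378749
[-0.58 -0.07 -2.13]
[-0.28 -1.23 -1.66]
[-0.25 -0.89 -1.63]
```

Contact confirmed: Fz went from about −3.4 to about −1.7 N and the descent stalled, so the lip presses at roughly 1.7 N. I'll hold briefly and plan the tip.

play_rows:
  rows: "0 0 0 0 0 0 1; 0 0 0 0 0 0 1; 0 0 0 0 0 0 1; 0 0 0 0 0 0 1"

```text
time: 15.27
position: [0.5535, -0.3518, 0.0519]
tool_rot: [0.299, 0.639, -0.184, 0.684]
ft_force: [-1.2, -3.0, -1.2]
grip_width: 0.0626
```

```bash
python3 - <<'E'
from ov import *
C,q=cur(); R,o=cupgeo(C); rim=ring(R,o,.08,.0325); lip=rim[rim[:,2].argmin()]; print("lip",lip)
T=np.linspace(45,126,25)
sq=[C]+[lip_pose(D(PHI),D(t),Ut,lip+F*.022*(t-45)/81+[0,0,.012*min(1,(t-45)/35)]) for t in T[1:]]
Q=run(sq,q); print("ok" if Q is not None else "FAIL","clear",np.round([clear(*x) for x in sq],3))
print(np.abs(np.diff(Q,axis=0)).max(0))
for i,((p,R),(p2,R2)) in enumerate(zip(sq[:-1],sq[1:])):
    print(" ".join("%g"%v for v in np.r_[(R.inv()*R2).as_rotvec().round(3),R.inv().apply((p2-p)*1000).round(1),1]),end="\n" if i%8==7 else "; ")
E
```

```text
t 15.27 pos [ 0.5535 -0.3518  0.0519] F [-1.2 -3.  -1.2] w 0.0626 q [-0.82  0.78  1.49  0.22  0.9  -0.26]
lip [ 0.5747368  -0.32824946  0.05969018]
ok clear [0.025 0.024 0.024 0.023 0.022 0.021 0.02  0.019 0.018 0.017 0.018 0.02
 0.021 0.023 0.024 0.025 0.026 0.027 0.028 0.029 0.03  0.03  0.031 0.032
 0.029]
[0.02943467 0.02729917 0.02006082 0.07754628 0.04515439 0.07805209]
-0.002 0.004 -0.06 -3 1 1.2 1; 0 0 -0.059 -3 1 0 1; -0 -0 -0.059 -3 0.9 -0 1; 0 0 -0.059 -3.1 0.8 -0 1; -0 -0 -0.059 -3.1 0.8 0 1; 0 -0 -0.059 -3.2 0.7 -0 1; -0 -0 -0.059 -3.2 0.6 0 1; 0 0 -0.059 -3.3 0.5 -0 1
-0 0 -0.059 -3.3 0.5 0 1; 0 -0 -0.059 -3.3 0.4 0 1; 0 0 -0.059 -2.7 0.6 -0 1; 0 0 -0.059 -2.3 0.7 -0 1; 0 -0 -0.059 -2.4 0.7 -0 1; -0 -0 -0.059 -2.4 0.7 0 1; 0 0 -0.059 -2.5 0.7 -0 1; -0 -0 -0.059 -2.5 0.6 -0 1
-0 0 -0.059 -2.6 0.6 0 1; 0 -0 -0.059 -2.6 0.6 -0 1; -0 0 -0.059 -2.6 0.5 0 1; -0 -0 -0.059 -2.7 0.5 -0 1; 0 -0 -0.059 -2.7 0.4 -0 1; -0 0 -0.059 -2.7 0.4 0 1; 0 0 -0.059 -2.7 0.3 0 1; -0 0 -0.059 -2.8 0.3 0 1
```

play_rows:
  rows: "0 0 -0.06 -3 1 1 1; 0 0 -0.059 -3 1 0 1; 0 0 -0.059 -3 0.9 0 1; 0 0 -0.059 -3.1 0.8 0 1; 0 0 -0.059 -3.1 0.8 0 1; 0 0 -0.059 -3.2 0.7 0 1; 0 0 -0.059 -3.2 0.6 0 1; 0 0 -0.059 -3.3 0.5 0 1"

```text
time: 15.93
position: [0.5585, -0.3455, 0.076]
tool_rot: [0.141, 0.692, -0.339, 0.621]
ft_force: [-0.2, 0.2, -3.2]
grip_width: 0.0625
```

play_rows:
  rows: "0 0 -0.059 -3.3 0.5 0 1; 0 0 -0.059 -3.3 0.4 0 1; 0 0 -0.059 -2.7 0.6 0 1; 0 0 -0.059 -2.3 0.7 0 1; 0 0 -0.059 -2.4 0.7 0 1; 0 0 -0.059 -2.4 0.7 0 1; 0 0 -0.059 -2.5 0.7 0 1; 0 0 -0.059 -2.5 0.6 0 1"

```text
time: 16.6
position: [0.5679, -0.3344, 0.0917]
tool_rot: [-0.024, 0.706, -0.475, 0.525]
ft_force: [-0.9, 0.3, -3.2]
grip_width: 0.0622
```

play_rows:
  rows: "0 0 -0.059 -2.6 0.6 0 1; 0 0 -0.059 -2.6 0.6 0 1; 0 0 -0.059 -2.6 0.5 0 1; 0 0 -0.059 -2.7 0.5 0 1; 0 0 -0.059 -2.7 0.4 0 1; 0 0 -0.059 -2.7 0.4 0 1; 0 0 -0.059 -2.7 0.3 0 1; 0 0 -0.059 -2.8 0.3 0 1"

```text
time: 17.27
position: [0.5805, -0.3198, 0.1006]
tool_rot: [-0.189, 0.681, -0.584, 0.4]
ft_force: [-0.1, -0.8, -1.6]
grip_width: 0.0627
```

play_rows:
  rows: "0 0 0 0 0 0 1; 0 0 0 0 0 0 1; 0 0 0 0 0 0 1; 0 0 0 0 0 0 1; 0 0 0 0 0 0 1; 0 0 0 0 0 0 1; 0 0 0 0 0 0 1; 0 0 0 0 0 0 1"

```text
time: 17.93
position: [0.5804, -0.3209, 0.102]
tool_rot: [-0.188, 0.68, -0.585, 0.4]
ft_force: [0.0, -0.8, 0.4]
grip_width: 0.0626
```

```bash
python3 - <<'E'
from ov import *
C,q=cur(); R,o=cupgeo(C); ax=R.apply([0,0,1]); rim=ring(R,o,.08,.0325); print("tilt",np.degrees(np.arccos(ax[2])),"lip",rim[rim[:,2].argmin()])
im=imaging.camera("scene"); tp=imaging.camera("top")
a=cv2.resize(im[130:330,60:300],None,fx=1.7,fy=1.7); b=cv2.resize(tp[150:350,380:580],None,fx=1.7,fy=1.7)
cv2.imwrite("pics/s6.png",np.hstack([a,b]))
E
```

```text
t 17.93 pos [ 0.5804 -0.3209  0.102 ] F [ 0.  -0.8  0.4] w 0.0626 q [-0.27  1.11  1.12 -1.05  1.68  0.77]
tilt 126.06279980378108 lip [ 0.58944794 -0.31206917  0.0719563 ]
```

View pics/s6.png

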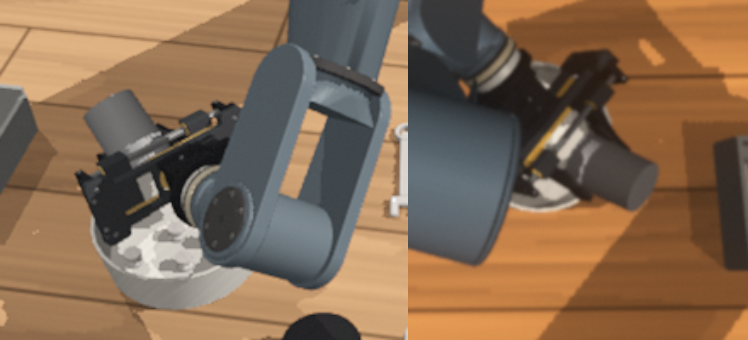

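The scene view shows rollers on the bowl floor, and the wrist force has dropped by about 3 N, so the cup seems empty. I'll tilt back and lift, then count them.

```bash
python3 - <<'E'
from ov import *
C,q=cur(); A=lip_pose(D(PHI),D(45),Ut,LIP-F*.03+[0,0,.13]); Q=rows(C,A,16,1,q)
W=tcp_from_under(np.array([.51,.09,.10]),Rn.identity(),Ug); print("W",W[0]); rows(A,W,22,1,Q[-1])
E
```

```text
t 18.03 pos [ 0.5804 -0.3208  0.1018] F [ 0.1 -0.6 -0.5] w 0.0626 q [-0.27  1.11  1.12 -1.05  1.68  0.77]
jmax/row 0.099 clear 0.028
-0 0 0.088 2.5 -6.2 -0.1 1; -0 0 0.088 2 -6.4 -0.1 1; -0 0 0.088 1.4 -6.5 -0.1 1; -0 0 0.088 0.8 -6.6 -0.1 1; -0 0 0.088 0.2 -6.7 -0.1 1; -0 0 0.088 -0.4 -6.7 -0.1 1; -0 0 0.088 -0.9 -6.6 -0.1 1; -0 0 0.088 -1.5 -6.5 -0.1 1
-0 0 0.088 -2.1 -6.4 -0.1 1; -0 0 0.088 -2.6 -6.1 -0.1 1; -0 0 0.088 -3.2 -5.9 -0.1 1; -0 0 0.088 -3.7 -5.6 -0.1 1; -0 0 0.088 -4.2 -5.2 -0.1 1; -0 0 0.088 -4.6 -4.8 -0.1 1; -0 0 0.088 -5 -4.4 -0.1 1; -0 0 0.088 -5.4 -4 -0.1 1
W [0.51657758 0.10410567 0.15210205]
jmax/row 0.057 clear 0.094
-0.01 0.007 0.035 4.2 15.7 -14.6 1; -0.01 0.007 0.035 4.8 15.6 -14.4 1; -0.01 0.007 0.035 5.5 15.6 -14.2 1; -0.01 0.007 0.035 6.1 15.5 -14 1; -0.01 0.007 0.035 6.7 15.5 -13.8 1; -0.01 0.007 0.035 7.4 15.4 -13.6 1; -0.01 0.007 0.035 8 15.2 -13.4 1; -0.01 0.007 0.035 8.6 15.1 -13.2 1
-0.01 0.007 0.035 9.2 14.9 -13 1; -0.01 0.007 0.035 9.9 14.7 -12.7 1; -0.01 0.007 0.035 10.5 14.4 -12.5 1; -0.01 0.007 0.035 11 14.2 -12.3 1; -0.01 0.007 0.035 11.6 13.9 -12.1 1; -0.01 0.007 0.035 12.2 13.6 -11.9 1; -0.01 0.007 0.035 12.7 13.3 -11.6 1; -0.01 0.007 0.035 13.3 12.9 -11.4 1
-0.01 0.007 0.035 13.8 12.6 -11.2 1; -0.01 0.007 0.035 14.3 12.2 -11 1; -0.01 0.007 0.035 14.8 11.8 -10.8 1; -0.01 0.007 0.035 15.3 11.4 -10.5 1; -0.01 0.007 0.035 15.8 10.9 -10.3 1; -0.01 0.007 0.035 16.2 10.5 -10.1 1
```

play_rows:
  rows: "0 0 0.088 2.5 -6 0 1; 0 0 0.088 2 -6.5 0 1; 0 0 0.088 1.5 -6.5 0 1; 0 0 0.088 1 -6.5 0 1; 0 0 0.088 0 -6.5 0 1; 0 0 0.088 -0.5 -6.5 0 1; 0 0 0.088 -1 -6.5 0 1; 0 0 0.088 -1.5 -6.5 0 1"

```text
time: 18.7
position: [0.5581, -0.3469, 0.1425]
tool_rot: [0.059, 0.703, -0.41, 0.578]
ft_force: [0.2, -0.5, -2.1]
grip_width: 0.0623
```

play_rows:
  rows: "0 0 0.088 -2 -6.5 0 1; 0 0 0.088 -2.5 -6 0 1; 0 0 0.088 -3 -6 0 1; 0 0 0.088 -3.5 -5.5 0 1; 0 0 0.088 -4 -5 0 1; 0 0 0.088 -4.5 -5 0 1; 0 0 0.088 -5 -4.5 0 1; 0 0 0.088 -5.5 -4 0 1"

```text
time: 19.37
position: [0.5346, -0.3742, 0.1823]
tool_rot: [0.297, 0.64, -0.185, 0.684]
ft_force: [0.2, 0.3, -1.0]
grip_width: 0.0626
```

```bash
python3 - <<'E'
from ov import *
C,q=cur(); R,o=cupgeo(C); rim=ring(R,o,.08,.0325)
im=imaging.camera("scene"); tp=imaging.camera("top"); draw(im,"scene",rim,(0,255,0))
a=cv2.resize(im[130:330,60:300],None,fx=1.7,fy=1.7); b=cv2.resize(tp[165:305,390:530],None,fx=2.43,fy=2.43)[:340]
cv2.imwrite("pics/s7.png",np.hstack([a,b]))
E
```

```text
t 19.37 pos [ 0.5346 -0.3742  0.1823] F [ 0.2  0.3 -1. ] w 0.0626 q [-0.86  0.61  1.41  0.19  1.15 -0.24]
```

View pics/s7.png

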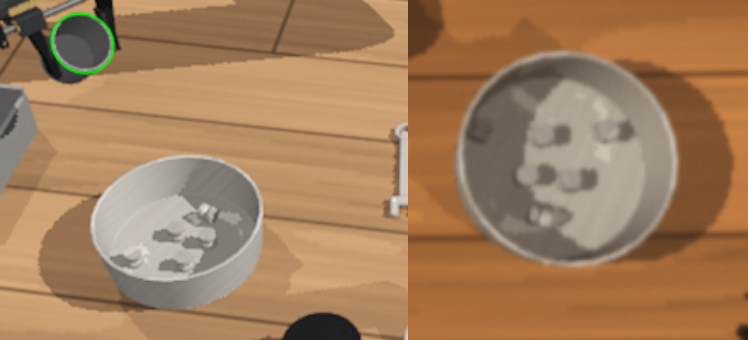

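The top view shows all six rollers in the bowl, the sixth in shadow at (480,127). The cup is empty and has not slipped. I'll carry it to the free bench spot.

play_rows:
  rows: "-0.01 0.007 0.035 4 16 -14.5 1; -0.01 0.007 0.035 5 15.5 -14.5 1; -0.01 0.007 0.035 5.5 15.5 -14 1; -0.01 0.007 0.035 6 15.5 -14 1; -0.01 0.007 0.035 6.5 15.5 -14 1; -0.01 0.007 0.035 7.5 15.5 -13.5 1; -0.01 0.007 0.035 8 15 -13.5 1; -0.01 0.007 0.035 8.5 15 -13 1"

```text
time: 20.13
position: [0.5288, -0.1981, 0.1687]
tool_rot: [0.36, 0.62, -0.055, 0.695]
ft_force: [-0.5, -0.5, -1.0]
grip_width: 0.0627
```

play_rows:
  rows: "-0.01 0.007 0.035 9 15 -13 1; -0.01 0.007 0.035 10 14.5 -12.5 1; -0.01 0.007 0.035 10.5 14.5 -12.5 1; -0.01 0.007 0.035 11 14 -12.5 1; -0.01 0.007 0.035 11.5 14 -12 1; -0.01 0.007 0.035 12 13.5 -12 1; -0.01 0.007 0.035 12.5 13.5 -11.5 1; -0.01 0.007 0.035 13.5 13 -11.5 1"

```text
time: 20.8
position: [0.5227, -0.0249, 0.1567]
tool_rot: [0.416, 0.584, 0.078, 0.693]
ft_force: [-0.3, -0.5, -1.1]
grip_width: 0.0626
```

play_rows:
  rows: "-0.01 0.007 0.035 14 12.5 -11 1; -0.01 0.007 0.035 14.5 12 -11 1; -0.01 0.007 0.035 15 12 -11 1; -0.01 0.007 0.035 15 11.5 -10.5 1; -0.01 0.007 0.035 16 11 -10.5 1; -0.01 0.007 0.035 16 10.5 -10 1; 0 0 0 0 0 0 1; 0 0 0 0 0 0 1"

```text
time: 21.47
position: [0.5176, 0.1054, 0.1468]
tool_rot: [0.452, 0.55, 0.176, 0.68]
ft_force: [1.2, 0.0, -0.9]
grip_width: 0.063
```

```bash
python3 - <<'E'
from ov import *
C,q=cur(); R,o=cupgeo(C); ax=R.apply([0,0,1]); print("under",o,"axis",ax)
B=tcp_from_under(np.array([.51,.09,.004]),Rn.identity(),Ug); rows(C,B,6,1,q)
E
```

```text
t 21.47 pos [0.5176 0.1054 0.1468] F [ 1.2  0.  -0.9] w 0.0630 q [-0.54  0.68  2.06  1.2   1.04 -1.08]
under [0.50998536 0.09068222 0.09499699] axis [0.02059377 0.01123928 0.99972475]
jmax/row 0.051 clear 0.048
-0.002 -0.002 0.003 8.7 -12.4 0.1 1; -0.002 -0.002 0.003 8.6 -12.4 0.1 1; -0.002 -0.002 0.003 8.6 -12.4 0.1 1; -0.002 -0.002 0.003 8.6 -12.5 0 1; -0.002 -0.002 0.003 8.5 -12.5 0 1; -0.002 -0.002 0.003 8.5 -12.5 -0 1
```

play_rows:
  rows: "-0.002 -0.002 0.003 8.5 -12.5 0 1; -0.002 -0.002 0.003 8.5 -12.5 0 1; -0.002 -0.002 0.003 8.5 -12.5 0 1; -0.002 -0.002 0.003 8.5 -12.5 0 1; -0.002 -0.002 0.003 8.5 -12.5 0 1; -0.002 -0.002 0.003 7 -9.5 0 1; 0 0 0 0 0 0 1; 0 0 0 0 0 0 1"

```text
time: 22.13
position: [0.5182, 0.1018, 0.0599]
tool_rot: [0.455, 0.539, 0.182, 0.685]
ft_force: [-0.5, 0.5, -0.8]
grip_width: 0.0623
```

```bash
python3 - <<'E'
from ov import *
C,q=cur(); R,o=cupgeo(C); ax=R.apply([0,0,1]); print("under",o,"axis",ax)
B=tcp_from_under(o*[1,1,0]+[0,0,.003],Rn.identity(),Ug); rows(C,B,1,1,q)
E
```

```text
t 22.13 pos [0.5182 0.1018 0.0599] F [-0.5  0.5 -0.8] w 0.0623 q [-0.56  0.9   2.07  1.35  0.99 -1.37]
under [0.51176956 0.08765671 0.00779832] axis [-0.00482559  0.00180287  0.99998673]
jmax/row 0.010 clear 0.047
0.001 0.007 -0 2.8 -3.9 0.2 1
```

play_rows:
  rows: "0 0.003 0 1.4 -2 0 1; 0 0.003 0 1.4 -2 0 1; 0 0 0 0 0 0 1; 0 0 0 0 0 0 1"

```text
time: 22.47
position: [0.518, 0.1022, 0.0557]
tool_rot: [0.454, 0.541, 0.183, 0.684]
ft_force: [-0.2, -0.2, -1.0]
grip_width: 0.0622
```

play_rows:
  rows: "0 0 0 0.6 -0.8 0 1; 0 0 0 0 0 0 1; 0 0 0 0 0 0 1"

```text
time: 22.72
position: [0.5177, 0.1024, 0.0544]
tool_rot: [0.454, 0.541, 0.183, 0.684]
ft_force: [-0.4, 0.1, -1.1]
grip_width: 0.0627
```

play_rows:
  rows: "0 0 0 0.6 -0.8 0 1; 0 0 0 0 0 0 1; 0 0 0 0 0 0 1"

```text
time: 22.97
position: [0.5177, 0.1024, 0.0532]
tool_rot: [0.454, 0.541, 0.183, 0.684]
ft_force: [0.4, -0.7, -1.0]
grip_width: 0.0626
```

play_rows:
  rows: "0 0 0 0.5 -0.7 0 1; 0 0 0 0 0 0 1; 0 0 0 0 0 0 1"

```text
time: 23.22
position: [0.5178, 0.1026, 0.0529]
tool_rot: [0.455, 0.541, 0.184, 0.683]
ft_force: [-0.5, -0.3, 3.0]
grip_width: 0.0623
```

play_rows:
  rows: "0 0 0 0.5 -0.7 0 1; 0 0 0 0 0 0 1; 0 0 0 0 0 0 1"

```text
time: 23.47
position: [0.5179, 0.1029, 0.0528]
tool_rot: [0.455, 0.54, 0.184, 0.683]
ft_force: [-0.6, -1.6, 7.2]
grip_width: 0.0625
```

The cup is on the bench. I'll ease off, open and back away along the fingers.

play_rows:
  rows: "0 0 0 -0.5 0.7 0 1; 0 0 0 0 0 0 0.2; 0 0 0 0 0 0 0.1; 0 0 0 0 0 0 0; 0 0 0 0 0 0 0; 0 0 0 0 0 0 0; 0 0 0 0 0 0 0; 0 0 0 0 0 0 0"

```text
time: 24.13
position: [0.5177, 0.1025, 0.0523]
tool_rot: [0.454, 0.541, 0.183, 0.684]
ft_force: [-0.3, -0.2, -0.0]
grip_width: 0.0866
```

play_rows:
  rows: "0 0 0 -5 0 0 0; 0 0 0 -15 0 0 0; 0 0 0 -20 0 0 0; 0 0 0 -20 0 0 0; 0 0 0 -20 0 0 0; 0 0 0 -20 0 0 0; 0 0 0 -20 0 0 0; 0 0 0 0 0 0 0"

```text
time: 24.8
position: [0.4766, 0.0103, 0.1223]
tool_rot: [0.454, 0.539, 0.182, 0.685]
ft_force: [0.6, 0.0, -0.1]
grip_width: 0.087
```

```bash
python3 - <<'E'
from ov import *
C,q=cur()
s=imaging.camera("scene"); t=imaging.camera("top")
o=np.array([.5115,.0885,0])
for n,im in(("scene",s),("top",t)): draw(im,n,ring(Rn.identity(),o,.08,.0325),(0,255,0)); draw(im,n,ring(Rn.identity(),o,0,.0305),(0,0,255))
cv2.imwrite("pics/s8.png",np.hstack([s[100:380,100:540],t[140:360,140:500][:280]]) if 0 else cv2.hconcat([cv2.resize(s[100:380,100:540],(440,280)),cv2.resize(t[140:360,180:500],(360,280))]))
E
```

```text
t 24.80 pos [0.4766 0.0103 0.1223] F [ 0.6  0.  -0.1] w 0.0870 q [-0.79  0.75  2.08  1.05  1.09 -1.24]
```

View pics/s8.png

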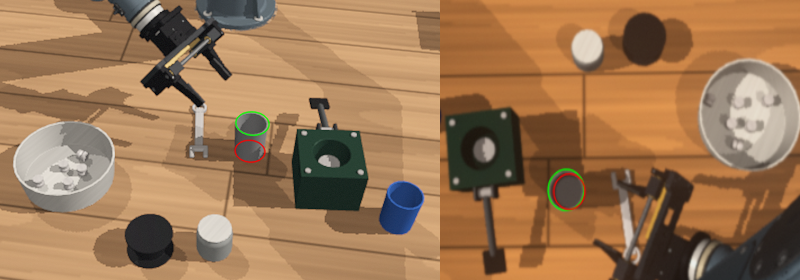

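The cup stands upright where the overlay predicts, the fingers are clear, the rollers are in the bowl, the lever is down, and the spool, tin and wrench are in place.

```bash
python3 -c "
from rig import robot; print(robot.hand_in())"
```

```text
the job is handed in; nothing more can be done
None
```

I finished the job in the order asked and handed it in at about 25 s on the robot's clock, well under the 67 s limit. No verdict comes back on hand-in.

- **Lever:** I pressed it until it stalled at its stop (pad force rose to 29 N). The pictures showed the cup fully raised.
- **Carry:** I gripped the cup at its rim end and carried it tilted to 45°. I lowered it until the lip rested on the bowl's edge with about 1.7 N of vertical load, taken from the drop in wrist load. Sideways force reached about 3 N during the hold. The rollers were still in it in the last picture, 30 mm above the edge, and the wrist weight was unchanged just before the lip touched.
- **Tipping:** I tipped the cup to 126° with the lip lifted about 12 mm. Afterwards I counted six rollers in the bowl. The sixth was in shadow and less distinct, but the cup looked empty and the wrist weight agreed (about −1 N).
- **Placing:** The cup stands upright and free on the bench at about (0.51, 0.09). Setting it down pressed it on the bench with up to about 8 N for a moment before I released it.

In the last picture the gripper is clear of everything, and the wrist force was about zero. The spool, wrench, tin and blue look-alike looked unmoved; I judged that by eye and did not measure it. No check failed. The only disagreement was one early reading of the raised cup, where the two cameras differed by 12 mm in x. The wrist camera overlay settled it before I gripped.

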